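Fill the topping canister and snap its cap home

TASK

With the scoop, take at least two marzipan balls from the tub and tip them into the canister, spilling none on the bench, then stand the scoop back down upright. Pick the cap up by its knob and press it onto the canister until it clicks, then go on pressing so that it is fully home. Finish while still gripping the knob and pushing firmly, so that the canister stays pushed down on its sprung foot, and leave the bread, the bowl and the shaker where they are.

Things in the scene. Friction and masses are not known exactly. Their poses are not given: they have to be found in the camera images.
- tub: Fixed long narrow open steel tub, 45 mm high, holding the balls and the scoop. Origin on the bench, z up, x lengthways. Inner floor 4 mm above the bench, 78 mm wide (y -39 to +39 mm), flat from x = -116 mm (near wall) to x = +60 mm, where the far end wall begins: a ramp rising at 30 degrees to x = +131 mm, with an upright guard 63 mm high there. Rims stick out 9 mm beyond the side walls.
- tub_toe (a point): Point on the tub's inner floor, mid-width, at the foot of the sloping far end wall (x = +60 mm, z = 4 mm in the tub's frame).
- scoop_grip (a point): Grip point on the upright black handle of the loose scoop (160 g), 115 mm above the scoop's flat underside. The grip part is 18 mm thick in y, 26 mm in x, from 60 to 152 mm above the underside. z up the handle, x towards the open front lip of the pan. It starts standing in the tub behind the balls, facing the sloping end.
- scoop_bowl (a point): Middle of the scoop's pan, 14 mm above its underside, 48 mm ahead (+x) of the grip point; axes as scoop_grip. Pan: flat steel floor 2 mm thick, 72 mm wide (68 inside); the front lip (open) is 36 mm ahead of this point, the back wall 37 mm behind it, the rear of the floor 56 mm behind; side walls (26 mm high) start 17 mm behind the lip; back wall 35 mm high.
- ball0_center (a point): Centre of a loose marzipan ball, 24 mm diameter, 11 g, smooth, pale beige; four like it lie in the tub between the scoop and the sloping end. Rolls freely.
- ball1_center (a point): Centre of a loose marzipan ball, 24 mm diameter, 11 g, smooth, pale beige; four like it lie in the tub between the scoop and the sloping end. Rolls freely.
- ball2_center (a point): Centre of a loose marzipan ball, 24 mm diameter, 11 g, smooth, pale beige; four like it lie in the tub between the scoop and the sloping end. Rolls freely.
- ball3_center (a point): Centre of a loose marzipan ball, 24 mm diameter, 11 g, smooth, pale beige; four like it lie in the tub between the scoop and the sloping end. Rolls freely.
- canister: Round steel foot of the canister, bolted to the bench: 132 mm across, 6 mm thick, origin on the bench at the canister's axis, z up. The open aluminium canister (outer radius 50 mm, inner radius 42 mm, inner floor 20 mm and rim 105 mm above the bench) sits on it on a spring. Four smooth sprung catches (round noses, 5 mm proud, at +x, +y, -x, -y, 12 mm below the rim) snap over the cap's lip.
- canister_mouth (a point): Centre of the canister's mouth, at rim height (105 mm above the bench until the canister is pushed down).
- pot (a joint): How far the canister has sunk on its sprung foot, in m: 0 = up, as it starts; 0.006 = fully down. With the cap on, a downward push of about 5 N begins to sink it and about 14 N holds it fully down; it comes up again when the push ends.
- cap: Loose aluminium snap cap (140 g), round, 118 mm across, any way round. Origin at the centre of its lower edge, z up; starts right way up on the bench. Skirt 20 mm deep with an inward lip at its edge (inner radius 52 mm), 4 mm top plate. It meets the catches with its edge 6 mm below the rim, clicks over them under a push of 10 to 14 N, and is home with the plate on the rim (edge 20 mm below it).
- cap_knob (a point): Grip point on the cap's knob, on its axis, 49 mm above the cap's lower edge and 25 mm above its top plate. Knob: 30 mm diameter from 11 to 40 mm above the plate. When the cap is home this point is 29 mm above the canister's rim.
- bread: Bystander: a round flat bread, 110 mm across, 28 mm high, origin under its centre. Leave alone.
- bowl: Bystander: a steel bowl, 110 mm across, 50 mm high, origin under its centre. Leave alone.
- shaker: Bystander: a closed aluminium flour shaker, 62 mm across, 98 mm high, origin under its centre. Leave alone.
Things that resemble listed ones, but are neither listed nor needed, are in the scene too. What is shaped like the part that bears scoop_grip but purple is not meant.

How it is judged:
On the way, in this order (a step that is already met when the one before it is completed fails the run):
1. the scoop, lifted clear of the tub, carries at least two balls (((distance between each of ball0_center, ball1_center and scoop_bowl below 0.046 m and height (world z) of scoop_bowl above 0.075 m) or (distance between each of ball0_center, ball2_center and scoop_bowl below 0.046 m and height (world z) of scoop_bowl above 0.075 m) or (distance between each of ball0_center, ball3_center and scoop_bowl below 0.046 m and height (world z) of scoop_bowl above 0.075 m) or (distance between each of ball1_center, ball2_center and scoop_bowl below 0.046 m and height (world z) of scoop_bowl above 0.075 m) or (distance between each of ball1_center, ball3_center and scoop_bowl below 0.046 m and height (world z) of scoop_bowl above 0.075 m) or (distance between each of ball2_center, ball3_center and scoop_bowl below 0.046 m and height (world z) of scoop_bowl above 0.075 m))), for 0.2 s.
2. at least two balls lie in the canister (((horizontal distance between each of ball0_center, ball1_center and canister_mouth below 0.047 m and height (world z) of each of ball0_center, ball1_center below 0.103 m) or (horizontal distance between each of ball0_center, ball2_center and canister_mouth below 0.047 m and height (world z) of each of ball0_center, ball2_center below 0.103 m) or (horizontal distance between each of ball0_center, ball3_center and canister_mouth below 0.047 m and height (world z) of each of ball0_center, ball3_center below 0.103 m) or (horizontal distance between each of ball1_center, ball2_center and canister_mouth below 0.047 m and height (world z) of each of ball1_center, ball2_center below 0.103 m) or (horizontal distance between each of ball1_center, ball3_center and canister_mouth below 0.047 m and height (world z) of each of ball1_center, ball3_center below 0.103 m) or (horizontal distance between each of ball2_center, ball3_center and canister_mouth below 0.047 m and height (world z) of each of ball2_center, ball3_center below 0.103 m))), for 0.2 s.
3. the cap is snapped home on the canister and the canister is pushed down on its foot (horizontal distance between cap_knob and canister_mouth below 0.006 m and z of cap_knob in the frame of canister_mouth below 0.0308 m and angle between cap_knob's own z axis and vertical below 0.06 rad and value of joint pot above 0.003 m), for 0.3 s.
At the end, for the whole second after the job is handed in: Two or more balls in the canister, all others in it, the tub or the scoop; scoop standing unheld, upright within 0.15 rad; cap home within 1.8 mm of full depth, 6 mm of the axis and 0.06 rad of level, knob still gripped (over 15 N), the canister pushed down by over 3 mm (all of step 3 and contact force between the fingers and cap above 15 N and angle between scoop_grip's own z axis and vertical below 0.15 rad and height (world z) of scoop_grip below 0.125 m and contact force between the fingers and scoop below 0.1 N and ((horizontal distance between each of ball0_center, ball1_center and canister_mouth below 0.047 m and height (world z) of each of ball0_center, ball1_center below 0.103 m) or (horizontal distance between each of ball0_center, ball2_center and canister_mouth below 0.047 m and height (world z) of each of ball0_center, ball2_center below 0.103 m) or (horizontal distance between each of ball0_center, ball3_center and canister_mouth below 0.047 m and height (world z) of each of ball0_center, ball3_center below 0.103 m) or (horizontal distance between each of ball1_center, ball2_center and canister_mouth below 0.047 m and height (world z) of each of ball1_center, ball2_center below 0.103 m) or (horizontal distance between each of ball1_center, ball3_center and canister_mouth below 0.047 m and height (world z) of each of ball1_center, ball3_center below 0.103 m) or (horizontal distance between each of ball2_center, ball3_center and canister_mouth below 0.047 m and height (world z) of each of ball2_center, ball3_center below 0.103 m)) and ((horizontal distance between ball0_center and canister_mouth below 0.047 m and height (world z) of ball0_center below 0.103 m) or (x of ball0_center in the frame of tub between -0.118 and 0.134 m and y of ball0_center in the frame of tub between -0.042 and 0.042 m and height (world z) of ball0_center below 0.08 m) or distance between ball0_center and scoop_bowl below 0.046 m) and ((horizontal distance between ball1_center and canister_mouth below 0.047 m and height (world z) of ball1_center below 0.103 m) or (x of ball1_center in the frame of tub between -0.118 and 0.134 m and y of ball1_center in the frame of tub between -0.042 and 0.042 m and height (world z) of ball1_center below 0.08 m) or distance between ball1_center and scoop_bowl below 0.046 m) and ((horizontal distance between ball2_center and canister_mouth below 0.047 m and height (world z) of ball2_center below 0.103 m) or (x of ball2_center in the frame of tub between -0.118 and 0.134 m and y of ball2_center in the frame of tub between -0.042 and 0.042 m and height (world z) of ball2_center below 0.08 m) or distance between ball2_center and scoop_bowl below 0.046 m) and ((horizontal distance between ball3_center and canister_mouth below 0.047 m and height (world z) of ball3_center below 0.103 m) or (x of ball3_center in the frame of tub between -0.118 and 0.134 m and y of ball3_center in the frame of tub between -0.042 and 0.042 m and height (world z) of ball3_center below 0.08 m) or distance between ball3_center and scoop_bowl below 0.046 m)); the arm keeps its last pose, push and grip.
It fails at once if the bread is moved by more than 30 mm (distance of bread from where it was at the start of the episode above 0.03 m).
It fails at once if the bowl is moved by more than 30 mm (distance of bowl from where it was at the start of the episode above 0.03 m).
It fails at once if the shaker is moved by more than 30 mm (distance of shaker from where it was at the start of the episode above 0.03 m).
It also fails if it takes over 72 s, if anything falls off the work surface, if the arm or the gripper's body presses on something with over 40 N, if the wrist force passes 120 N, or if a joint passes its speed limit or range.

ROBOT

A 7-joint arm with a two-finger parallel gripper is mounted at the origin on the work surface. World frame = base frame: x ahead of the robot, y to its left, z up, the work surface at z = 0. Lengths are in m, angles in rad, forces in N, time in s.
With the tool pointing down it reaches from about 0.4 to 0.85 m from the base axis. Payload 4.5 kg.
Tool frame: the origin (TCP) lies midway between the tips of the shut fingers; the grasp point (between the pads) lies 19 mm behind it; z points along the fingers, y is the direction in which the jaws open and shut (so a half turn about z gives the same grasp; the last joint's range is limited). The gripper opens to 88 mm and grips with 3 to 60 N. Pads are 18 mm wide; open, the fingers measure 123 mm over their backs; the gripper's body (75 mm by 187 mm) begins 45 mm behind the grasp point.
Start: joints at [-1.186, 0.689, -0.195, 1.565, 0.157, 0.902, -0.215], TCP at [0.215, 0.587, 0.239] pointing down, gripper open.
Joint ranges: [-3.01, 3.01], [-0.46, 2.08], [-1.47, 1.51], [0.13, 2.56], [-1, 4.14], [0.04, 2.09], [-2.66, 2.66]. Speed limits (rad/s): [2.57, 2.57, 3.14, 3.14, 3.14, 3.14, 3.14].

INTERFACE

Orientations are given as a unit quaternion [x, y, z, w].
In Python, from plant import r gives the robot as it stands.
- The arm moves only by the tool play_rows, never from a script. Its argument "targets" is a list of rows, each an object of numbers: "jaw": the closure, from 0 (fully open) to 1 (shut); "dx", "dy", "dz": the shift along the tool's x, y, z in m; "yaw": the turn about the tool's z in rad. A call has exactly 5 rows; each row shifts and turns the pose as measured when the row begins, along the tool's axes as they then stand; what a row does not reach is not made up. A row lasts 1/10 s, in which the tool goes at most 50 mm and 8.59 degrees, less where a joint would pass 70% of its speed; a pose out of reach is approached as far as the arm can. A call with a gripper value outside its range is refused whole. The fingers move at their own pace and stop on an object; "squeeze" is the grip in N (left out, the last holds). Time passes only in rows, so rows that do not move let the fingers close, or fill a call up. It gives the time, the measured TCP pose, the force and the opening at its end, in the units of the state.
- r.get_state(): the state, without advancing time (a new reading comes with each control period).
- r.snapshot(name): name is "scene" or "top"; returns a dict with "frame" (400x640x3 uint8, red, green, blue), "z_map" (400x640 float32, m along the optical axis (not along the pixel's ray), 0 where there is no reading), "mtx" (3x3 intrinsics, pixels), "position" and "orientation" of the camera in the world. Camera axes: x right, y up, looking along -z (the intrinsics and any distortion apply to the point x, -y, -z); pixel columns grow to the right and rows downward; lengths in m; the calibration is good to about 2 mm. A picture is of the moment at which its call begins.
- r.finish_job(): hands the job in, once; it reports no verdict.
The state is a dict: "clock": time; "q": joint angles; "qd": joint speeds; "joint_torque": joint torques, N m; "tool_pos": TCP position; "eef_rot": TCP orientation; "contact_force": force on the tool from outside, world axes, zero at the start; "moment": the same for the moment, N m; "opening": opening from 0.0 (shut) to 1.0 (fully open).
Only numpy, scipy, OpenCV 4.12 (cv2) and the standard library are available. Lean on these libraries where they do the work, as an engineer would, in place of code of your own. Each camera call takes 0.05 s, during which the arm holds its last target.

## Working session

There is one attempt and no reset: what is moved stays moved. The work goes in short steps, Python scripts to look and compute and a tool call to move; the robot and the scene stay as the last step left them, time stands still between calls to the robot, and variables do not carry over. Pictures are saved under pics/ and viewed, and the job is handed in when it is done.

Besides the shell and the picture viewer there is one more tool, called after "Request:" as a command line: name --argument value ..., lists and objects as JSON in quotes. play_rows: Moves the arm, as the interface text tells. Its arguments: {"type":"object","properties":{"targets":{"type":"array"},"squeeze":{"type":"number"}},"required":["targets"]}

```bash
ls; mkdir -p pics
cat > h.py <<'E'
import numpy as np, cv2
from plant import r
from scipy.spatial.transform import Rotation as R
def snap(name,fn=None):
    s=r.snapshot(name)
    if fn: cv2.imwrite('pics/'+fn+'.png',cv2.cvtColor(s['frame'],cv2.COLOR_RGB2BGR))
    return s
def cam(s):
    return np.array(s['mtx']),np.array(s['position']),R.from_quat(s['orientation']).as_matrix()
def world(s):
    K,p,M=cam(s); z=s['z_map']; v,u=np.mgrid[0:z.shape[0],0:z.shape[1]]
    x=(u-K[0,2])/K[0,0]*z; y=(v-K[1,2])/K[1,1]*z
    P=np.stack([x,-y,-z],-1)@M.T+p
    P[z==0]=np.nan
    return P
def ray(s,u,v,h):
    K,p,M=cam(s); d=M@np.array([(u-K[0,2])/K[0,0],-(v-K[1,2])/K[1,1],-1.])
    return p+d*(h-p[2])/d[2]
def proj(s,P):
    K,p,M=cam(s); c=(np.asarray(P)-p)@M; 
    return np.array([K[0,0]*c[...,0]/-c[...,2]+K[0,2],K[1,1]*-c[...,1]/-c[...,2]+K[1,2]]).T
E
python3 - <<'E'
from h import *
for n in ['scene','top']:
    s=snap(n,n+'0'); print(n,s['mtx'],s['position'],s['orientation'],s.keys()); np.savez(n+'0.npz',**{k:s[k] for k in s})
print(r.get_state())
E
```

```text
pics
scene [[458.57385221   0.         314.74797355]
 [  0.         458.57385221 200.02672269]
 [  0.           0.           1.        ]] [1.16306756 0.32723807 0.96751713] [0.17774759 0.28034689 0.81144291 0.48101125] dict_keys(['frame', 'z_map', 'mtx', 'position', 'orientation'])
top [[452.52301744   0.         322.70633285]
 [  0.         452.52301744 205.94661216]
 [  0.           0.           1.        ]] [0.35164517 0.01655639 1.27845936] [ 0.06533357 -0.05006136 -0.70361451  0.70579884] dict_keys(['frame', 'z_map', 'mtx', 'position', 'orientation'])
{'clock': 0.1, 'q': array([-1.18620265,  0.68987544, -0.19453671,  1.5662179 ,  0.15727784,
        0.90250684, -0.2151007 ]), 'qd': array([-0.00087956, -0.00297805, -0.00182317, -0.00383373,  0.00163814,
        0.00326879,  0.00096408]), 'joint_torque': array([-2.65355513e-03, -5.28505790e+01, -1.27160087e+00, -1.53837097e+01,
       -5.26260165e-02,  2.04872267e-03,  4.28900034e-05]), 'tool_pos': array([0.21461231, 0.58640282, 0.23801195]), 'eef_rot': array([ 1.74463404e-01,  9.84663326e-01, -8.03649847e-04, -9.50345245e-05]), 'contact_force': array([ 0.04356793,  0.17568097, -0.09201951]), 'moment': array([-0.05976841, -0.02166694,  0.01954163]), 'opening': 1.0007123124464923}
```

View pics/scene0.png

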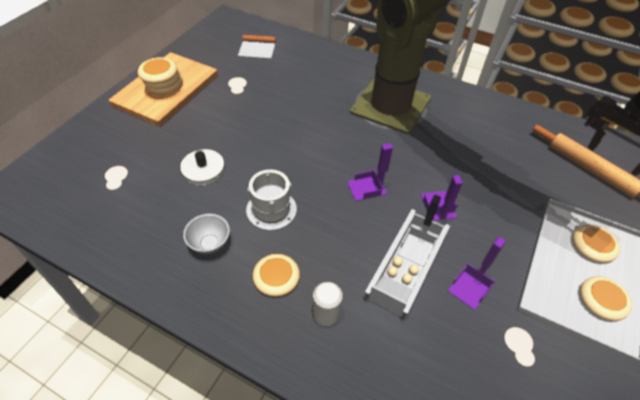

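View pics/top0.png

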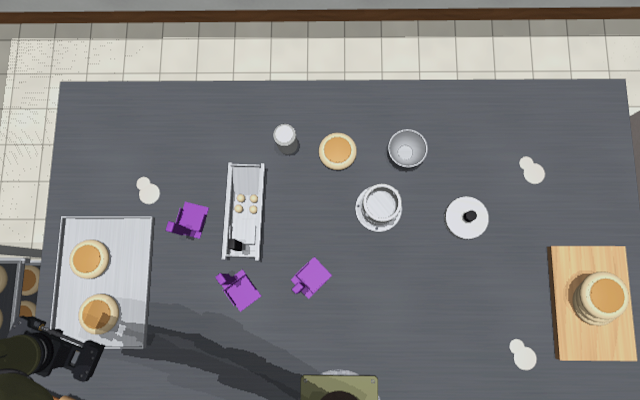

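The scene shows the steel tub, around (415,260) in the scene view and (244,212) in the top view. The canister is at top (381,205), the cap at (467,217), the bread at (337,151), the bowl at (408,149) and the shaker at (285,137).

There are four scoop-like things. Three are purple, at top (188,220), (239,290) and (311,278). The fourth has a black handle at top (236,245) and stands in the tub, so that is the one meant. I'll confirm it in a crop and then measure.

Run:
```python
from h import *
S={n:dict(np.load(n+'0.npz')) for n in ['scene','top']}
a=cv2.resize(S['top']['frame'][150:320,150:340],None,fx=4,fy=4,interpolation=cv2.INTER_CUBIC)[:600,:400]
b=cv2.resize(S['scene']['frame'][170:320,340:440+20],None,fx=4,fy=4,interpolation=cv2.INTER_CUBIC)[:600,:400]
cv2.imwrite('pics/crop0.png',cv2.cvtColor(np.hstack([a[:600],b]),cv2.COLOR_RGB2BGR))
for n in S:
    s=S[n];P=world(s)
    f=s['frame'].astype(int);hsv=cv2.cvtColor(s['frame'],cv2.COLOR_RGB2HSV)
    print(n,'bench z',np.nanmedian(P[100:300,200:500,2]) )
    # handle: dark & high in tub area
    z=P[...,2]
    m=(f.max(-1)<45)&(z>0.13)&(z<0.2)&(P[...,0]>.2)
    k,l,st,c=cv2.connectedComponentsWithStats(m.astype(np.uint8))
    for i in range(1,k):
        if st[i,4]>15: print('dark',c[i].round(1),st[i,4],np.nanmedian(P[l==i],0).round(4),np.nanmin(P[l==i],0).round(4),np.nanmax(P[l==i],0).round(4))
    m=(hsv[...,0]>10)&(hsv[...,0]<28)&(hsv[...,1]>50)&(f[...,0]>150)
    k,l,st,c=cv2.connectedComponentsWithStats(m.astype(np.uint8))
    for i in range(1,k):
        if 15<st[i,4]<400: print('beige',c[i].round(1),st[i,4],np.nanmedian(P[l==i],0).round(4),ray(s,*c[i],0.016).round(4))
```

```text
scene bench z -0.0005579611199476586
dark [434.  204.1] 75 [0.455  0.2727 0.1489] [0.4351 0.2646 0.1302] [0.4586 0.2802 0.1573]
beige [258.7  37.5] 111 [-0.0959 -0.5658  0.0181] [-0.0967 -0.5666  0.016 ]
beige [459.1  49.3] 16 [-0.9562  0.027  -0.33  ] [-0.397   0.1065  0.016 ]
beige [394.5 266.2] 128 [0.5627 0.2446 0.0226] [0.5676 0.2437 0.016 ]
beige [409.9 274. ] 129 [0.5673 0.2841 0.0225] [0.5697 0.2838 0.016 ]
top bench z 0.0007094980797777151
dark [235.4 244.2] 19 [0.4408 0.2612 0.1432] [0.4308 0.2599 0.1328] [0.4519 0.2628 0.154 ]
beige [336.9 152.4] 293 [0.7078 0.0041 0.0213] [0.7163 0.0043 0.016 ]
beige [240.5 197.9] 30 [0.5804 0.2762 0.0238] [0.5826 0.2786 0.016 ]
beige [253.6 198.2] 32 [0.5807 0.2385 0.0237] [0.582  0.2412 0.016 ]
beige [238.5 208.2] 31 [0.55   0.2809 0.0235] [0.5529 0.2835 0.016 ]
beige [253.1 209.1] 30 [0.5474 0.2402 0.0227] [0.5503 0.2417 0.016 ]
beige [ 93.8 258.9] 280 [0.4077 0.6709 0.0254] [0.4084 0.686  0.016 ]
beige [ 63.1 398.4] 18 [0.0423 0.7246 0.0377] [0.0372 0.7363 0.016 ]
```

View pics/crop0.png

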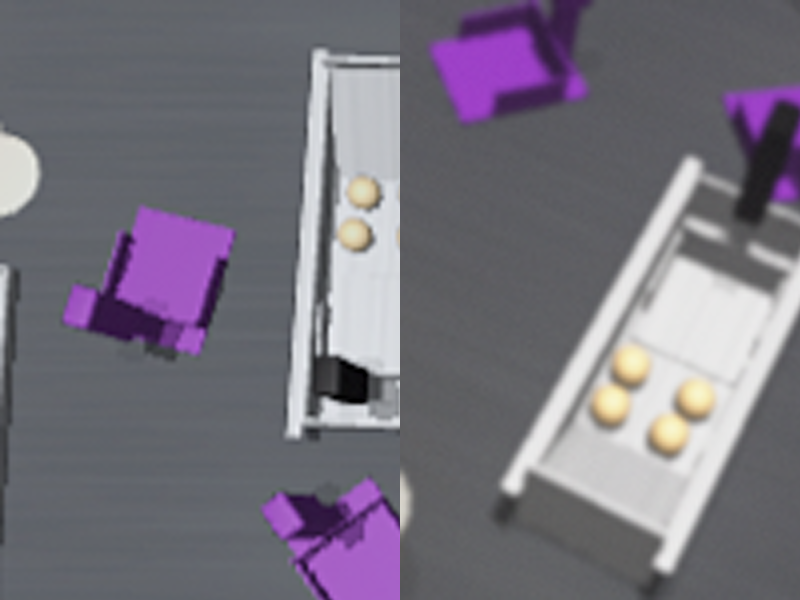

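The crop confirms it: the scoop in the tub has the black handle and the four balls lie ahead of its pan. The others are purple decoys. Next I'll measure the tub frame, handle, canister, cap and bystanders.

Run:
```python
from h import *
S={n:dict(np.load(n+'0.npz')) for n in ['scene','top']}
for n in S:
    s=S[n];P=world(s);z=P[...,2]
    f=s['frame'].astype(int)
    def box(x0,x1,y0,y1,z0,z1): return (P[...,0]>x0)&(P[...,0]<x1)&(P[...,1]>y0)&(P[...,1]<y1)&(z>z0)&(z<z1)
    print('==',n)
    m=box(.38,.75,.15,.36,.038,.050)
    q=P[m][:,:2].astype(np.float32); 
    rect=cv2.minAreaRect(q); print('tub rim',rect,len(q))
    for side in (0,1):
        c=np.array(rect[0]); 
        qq=q[(q[:,1]>c[1]+.03) if side else (q[:,1]<c[1]-.03)]
        v=cv2.fitLine(qq,cv2.DIST_HUBER,0,.01,.01).ravel(); print(' rim line',side,'angle',np.arctan2(v[1],v[0])*np.sign(v[0]),v[2:],len(qq))
    m=box(.40,.5,.2,.34,.07,.16)&(f.max(-1)<60)
    q=P[m]; print('handle pts',len(q),q.min(0),q.max(0)); 
    for z0 in np.arange(.07,.16,.01):
        w=q[(q[:,2]>z0)&(q[:,2]<z0+.01)]
        if len(w)>2: print('  z',z0.round(2),len(w),w.mean(0).round(4),w.min(0).round(4),w.max(0).round(4))
    m=box(.40,.5,.2,.34,.150,.17); print('top face',m.sum(),P[m].mean(0) if m.sum() else '')
    m=box(.4,.7,-.25,0,.098,.112); q=P[m][:,:2].astype(np.float32)
    print('canister rim',cv2.minEnclosingCircle(q),len(q),np.median(P[m][:,2]))
    m=box(.4,.7,-.25,0,.003,.010); q=P[m][:,:2].astype(np.float32); print('foot',cv2.minEnclosingCircle(q),len(q))
    m=box(.4,.7,-.45,-.18,.015,.030); q=P[m][:,:2].astype(np.float32); print('cap plate',cv2.minEnclosingCircle(q),len(q),np.median(P[m][:,2]))
    m=box(.4,.7,-.45,-.18,.055,.075); q=P[m][:,:2].astype(np.float32); print('knob top',cv2.minEnclosingCircle(q),len(q),P[m].mean(0),P[m].max(0))
```

```text
== scene
tub rim ((0.5815016031265259, 0.2624484896659851), (0.12377732992172241, 0.353578120470047), 83.1900634765625) 1180
 rim line 0 angle -0.031435117 [0.5714671  0.22151051] 505
 rim line 1 angle -0.025607396 [0.55368435 0.31123   ] 545
handle pts 206 [0.43454257 0.2624015  0.07046231] [0.45897993 0.28068639 0.15733452]
  z 0.07 17 [0.4555 0.2728 0.0744] [0.4528 0.2652 0.0705] [0.4583 0.2798 0.0784]
  z 0.08 19 [0.4561 0.2717 0.0853] [0.4529 0.2645 0.0802] [0.4582 0.2792 0.0899]
  z 0.09 16 [0.4563 0.2721 0.0957] [0.4526 0.2658 0.0901] [0.459  0.279  0.0993]
  z 0.1 17 [0.456  0.2713 0.1045] [0.4538 0.2641 0.1   ] [0.4578 0.2788 0.1095]
  z 0.11 23 [0.4547 0.2716 0.1153] [0.4383 0.2624 0.1112] [0.4578 0.2807 0.1198]
  z 0.12 22 [0.4556 0.2728 0.1247] [0.4463 0.2641 0.1201] [0.4589 0.2804 0.1295]
  z 0.13 25 [0.4561 0.2718 0.1354] [0.4542 0.2635 0.1302] [0.4586 0.2802 0.1399]
  z 0.14 18 [0.4558 0.2731 0.1454] [0.454  0.2653 0.1409] [0.4576 0.2794 0.1494]
  z 0.15 49 [0.4473 0.2722 0.1545] [0.4345 0.266  0.1502] [0.4584 0.2791 0.1573]
top face 71 [0.44545813 0.27174265 0.1543803
[... 1265 characters left out ...]
612 0.1358] [0.4318 0.2605 0.1328] [0.4519 0.2617 0.139 ]
  z 0.14 7 [0.4393 0.2613 0.1467] [0.4313 0.2607 0.1432] [0.4485 0.2617 0.1498]
  z 0.15 43 [0.4423 0.2701 0.1551] [0.4303 0.2599 0.1502] [0.4529 0.2774 0.1593]
top face 77 [0.44293822 0.26906479 0.15509227]
canister rim ((0.5563531517982483, -0.11173220723867416), 0.053483594208955765) 364 0.1044576902370935
foot ((0.5425959825515747, -0.13134333491325378), 0.18186509609222412) 1300
cap plate ((0.5926469564437866, -0.29243984818458557), 0.14764249324798584) 1334 0.023997064440854032
knob top ((0.5939538478851318, -0.2736916244029999), 0.11893011629581451) 110 [ 0.53356279 -0.34938887  0.06337045] [ 0.68851679 -0.18111914  0.07112915]
```

Run:
```python
from h import *
from scipy.optimize import least_squares
S={n:dict(np.load(n+'0.npz')) for n in ['scene','top']}
def circ(q,loss='soft_l1'):
    g=least_squares(lambda p:np.hypot(q[:,0]-p[0],q[:,1]-p[1])-p[2],[*q.mean(0),.05],loss=loss,f_scale=.002); return g.x.round(4)
for n in S:
    s=S[n];P=world(s);z=P[...,2]
    def box(x0,x1,y0,y1,z0,z1): return (P[...,0]>x0)&(P[...,0]<x1)&(P[...,1]>y0)&(P[...,1]<y1)&(z>z0)&(z<z1)
    print('==',n)
    m=box(.48,.65,-.2,-.03,.100,.112); print('rim',circ(P[m][:,:2]),m.sum(), np.percentile(z[m],[10,50,90]))
    m=box(.46,.62,-.43,-.27,.018,.03); 
    pts=P[m][:,:2]; c=np.median(pts,0)
    # boundary of plate by contour in image
    mm=m.astype(np.uint8)|box(.46,.62,-.43,-.27,.03,.08).astype(np.uint8); cs,_=cv2.findContours(mm,cv2.RETR_EXTERNAL,cv2.CHAIN_APPROX_NONE); k=max(cs,key=len)[:,0]
    print('cap edge',circ(np.array([ray(s,u,v,.024)[:2] for u,v in k])),'med',c,np.percentile(z[m],[10,50,90]))
    m=box(.5,.57,-.38,-.31,.058,.075); print('knob top',m.sum(),P[m].mean(0).round(4),P[m].min(0).round(4),P[m].max(0).round(4))
    for k,b in dict(bread=(.63,.8,-.08,.08),bowl=(.62,.8,-.28,-.1),shaker=(.65,.8,.08,.22)).items():
        m=box(*b,.015,.12); print(k,P[m].min(0).round(3),P[m].max(0).round(3))
    # tub profile along centreline
    o=np.array([.5,.2665 if n=='scene' else .2645]); th=-.031; e=np.array([np.cos(th),np.sin(th)]); d=P[...,:2]-o
    L=d@e; W=d@np.array([-e[1],e[0]])
    for t in np.arange(-.10,.26,.01):
        mk=(abs(W)<.010)&(abs(L-t)<.005)&(z<.3)
        if mk.any(): print('  %.2f %.4f'%(.5+t,np.median(z[mk])),end='')
    print()
    m=(z>.1)&(z<.2)&(P[...,0]>.2)&(P[...,0]<.9)
    k,l,st,cc=cv2.connectedComponentsWithStats(m.astype(np.uint8))
    for i in range(1,k):
        if st[i,4]>15: print('tall',cc[i].round(0),P[l==i].mean(0).round(3),P[l==i].max(0).round(3))
```

```text
== scene
rim [ 0.5584 -0.1096  0.0459] 325 [0.10094597 0.10317326 0.10543871]
cap edge [ 0.5312 -0.352   0.0581] med [ 0.53882557 -0.34536229] [0.01993247 0.02256789 0.02512708]
knob top 78 [ 0.5309 -0.3526  0.0622] [ 0.5143 -0.3695  0.058 ] [ 0.5444 -0.3397  0.0683]
bread [ 0.668 -0.049  0.015] [0.778 0.06  0.034]
bowl [ 0.667 -0.247  0.015] [ 0.778 -0.137  0.055]
shaker [0.652 0.121 0.015] [0.779 0.219 0.102]
  0.42 0.0088  0.43 0.1545  0.44 0.1545  0.45 0.0601  0.46 0.0933  0.47 0.0052  0.48 0.0045  0.49 0.0043  0.50 0.0048  0.51 0.0048  0.52 0.0051  0.53 0.0033  0.54 0.0032  0.55 0.0024  0.56 0.0032  0.57 0.0033  0.58 0.0030  0.59 0.0031  0.60 0.0040  0.61 0.0104  0.62 0.0158  0.63 0.0205  0.64 0.0284  0.65 0.0342  0.67 0.0314  0.68 -0.0011  0.69 -0.0012  0.70 -0.0015  0.71 -0.0014  0.72 -0.0007  0.73 -0.0011  0.74 -0.0014  0.75 -0.0014
tall [28. 19.] [ 0.364 -1.151  0.151] [ 0.504 -1.12   0.189]
tall [156.  69.] [ 0.327 -0.66   0.107] [ 0.381 -0.609  0.114]
tall [385. 153.] [0.341 0.107 0.131] [0.352 0.12  0.153]
tall [268. 185.] [ 0.559 -0.11   0.103] [ 0.608 -0.06   0.109]
tal
[... 695 characters left out ...]
.0060  0.49 0.0055  0.50 0.0054  0.51 0.0067  0.52 0.0050  0.53 0.0049  0.54 0.0041  0.55 0.0047  0.56 0.0029  0.57 0.0041  0.58 0.0053  0.59 0.0063  0.60 0.0063  0.61 0.0110  0.62 0.0176  0.63 0.0218  0.64 0.0291  0.65 0.0345  0.66 0.0406  0.67 0.0570  0.69 -0.0006  0.70 0.0010  0.71 -0.0011  0.72 -0.0001  0.73 0.0001  0.74 0.0001  0.75 0.0005
tall [382. 202.] [ 0.557 -0.113  0.105] [ 0.605 -0.063  0.111]
tall [173. 227.] [0.485 0.424 0.138] [0.499 0.438 0.155]
tall [233. 244.] [0.442 0.266 0.144] [0.456 0.277 0.159]
tall [222. 278.] [0.356 0.292 0.141] [0.37  0.307 0.158]
tall [605. 295.] [ 0.32  -0.665  0.109] [ 0.377 -0.609  0.117]
tall [297. 287.] [0.335 0.103 0.147] [0.348 0.116 0.155]
```

```bash
cat >> h.py <<'E'
def st():
    s=r.get_state(); M=R.from_quat(s['eef_rot']).as_matrix()
    print('t %.2f tcp %s xang %.3f tilt %.3f op %.3f F %s M %s'%(s['clock'],np.round(s['tool_pos'],4),np.arctan2(M[1,0],M[0,0]),np.arccos(-M[2,2]),s['opening'],np.round(s['contact_force'],1),np.round(s['moment'],2)))
    return s,M
def go(target,xang=None):
    s,M=st(); d=M.T@(np.array(target)-s['tool_pos']); print('tool shift',d.round(4))
    if xang is not None:
        a=np.arctan2(M[1,0],M[0,0]); print('yaw',round((-(xang-a)+np.pi)%(2*np.pi)-np.pi,3))
E
python3 - <<'E'
from h import *
go([.4437,.2705,.20],np.pi-.031)
E
```

```text
t 0.10 tcp [0.2146 0.5864 0.238 ] xang 2.791 tilt 0.002 op 1.001 F [ 0.   0.2 -0.1] M [-0.06 -0.02  0.02]
tool shift [-0.3237 -0.2179  0.0384]
yaw -0.32
```

Request:
play_rows --targets '[{"jaw":0,"yaw":-0.11},{"jaw":0,"yaw":-0.11},{"jaw":0,"yaw":-0.1},{"jaw":0},{"jaw":0}]'

```text
invalid input
```

Run:
```python
from h import *
go([.4437,.2705,.20],np.pi-.031)
```

```text
t 0.10 tcp [0.2146 0.5864 0.238 ] xang 2.791 tilt 0.002 op 1.001 F [ 0.   0.2 -0.1] M [-0.06 -0.02  0.02]
tool shift [-0.3237 -0.2179  0.0384]
yaw -0.32
```

Every row needs all its keys.

Request:
play_rows --targets '[{"jaw":0,"dx":0,"dy":0,"dz":0,"yaw":-0.11},{"jaw":0,"dx":0,"dy":0,"dz":0,"yaw":-0.11},{"jaw":0,"dx":0,"dy":0,"dz":0,"yaw":-0.1},{"jaw":0,"dx":0,"dy":0,"dz":0,"yaw":0},{"jaw":0,"dx":0,"dy":0,"dz":0,"yaw":0}]'

```text
clock: 0.6
tool_pos: [0.2142, 0.5846, 0.2356]
eef_rot: [0.011, 1.0, -0.003, -0.001]
contact_force: [1.1, -0.3, 0.4]
opening: 0.998
```

Run:
```python
from h import *
go([.4437,.2705,.20],np.pi-.031)
```

```text
t 0.60 tcp [0.2142 0.5846 0.2356] xang 3.120 tilt 0.007 op 0.998 F [ 1.1 -0.3  0.4] M [ 0.02  0.02 -0.04]
tool shift [-0.2361 -0.3089  0.0373]
yaw 0.01
```

Request:
play_rows --targets '[{"jaw":0,"dx":-0.025,"dy":-0.035,"dz":0,"yaw":0},{"jaw":0,"dx":-0.025,"dy":-0.035,"dz":0,"yaw":0},{"jaw":0,"dx":-0.025,"dy":-0.035,"dz":0,"yaw":0},{"jaw":0,"dx":-0.025,"dy":-0.035,"dz":0,"yaw":0},{"jaw":0,"dx":-0.025,"dy":-0.035,"dz":0,"yaw":0}]'

```text
clock: 1.1
tool_pos: [0.3325, 0.4082, 0.2349]
eef_rot: [0.009, 1.0, -0.0, -0.003]
contact_force: [0.4, 0.3, 0.0]
opening: 1.0
```

Run:
```python
from h import *
go([.4437,.2705,.20],np.pi-.031)
```

```text
t 1.10 tcp [0.3325 0.4082 0.2349] xang 3.123 tilt 0.005 op 1.000 F [0.4 0.3 0. ] M [ 0.03  0.04 -0.02]
tool shift [-0.114  -0.1355  0.0343]
yaw 0.012
```

Request:
play_rows --targets '[{"jaw":0,"dx":-0.029,"dy":-0.034,"dz":0,"yaw":0.01},{"jaw":0,"dx":-0.029,"dy":-0.034,"dz":0,"yaw":0},{"jaw":0,"dx":-0.029,"dy":-0.034,"dz":0,"yaw":0},{"jaw":0,"dx":-0.027,"dy":-0.033,"dz":0,"yaw":0},{"jaw":0,"dx":0,"dy":0,"dz":0,"yaw":0}]'

```text
clock: 1.6
tool_pos: [0.4502, 0.2566, 0.2344]
eef_rot: [0.026, 1.0, -0.003, -0.001]
contact_force: [-0.4, 0.1, -0.9]
opening: 0.999
```

Run:
```python
from h import *
go([.4437,.2705,.10],np.pi-.031)
for n in ['scene','top']: snap(n,n+'1')
a=cv2.imread('pics/scene1.png')[100:320,330:550]; b=cv2.imread('pics/top1.png')[130:310,150:330]
cv2.imwrite('pics/c1.png',np.hstack([cv2.resize(a,(400,400)),cv2.resize(b,(400,400))]))
```

```text
t 1.60 tcp [0.4502 0.2566 0.2344] xang 3.090 tilt 0.006 op 0.999 F [-0.4  0.1 -0.9] M [ 0.01 -0.01 -0.03]
tool shift [0.0069 0.0143 0.1343]
yaw -0.02
```

View pics/c1.png

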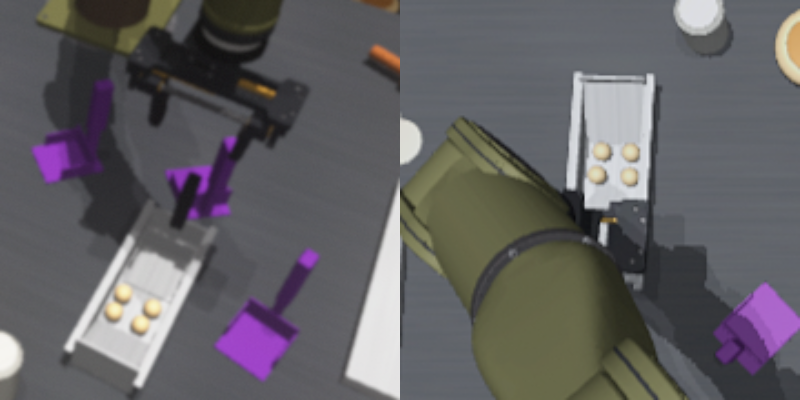

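Request:
play_rows --targets '[{"jaw":0,"dx":0.007,"dy":0.014,"dz":0,"yaw":-0.02},{"jaw":0,"dx":0,"dy":0,"dz":0.02,"yaw":0},{"jaw":0,"dx":0,"dy":0,"dz":0.02,"yaw":0},{"jaw":0,"dx":0,"dy":0,"dz":0.02,"yaw":0},{"jaw":0,"dx":0,"dy":0,"dz":0,"yaw":0}]'

```text
clock: 2.2
tool_pos: [0.432, 0.2929, 0.1746]
eef_rot: [0.001, 1.0, 0.005, -0.002]
contact_force: [-0.4, 0.1, 0.4]
opening: 0.998
```

Run:
```python
from h import *
go([.4437,.2705,.10],np.pi-.031)
```

```text
t 2.20 tcp [0.432  0.2929 0.1746] xang 3.139 tilt 0.011 op 0.998 F [-0.4  0.1  0.4] M [ 0.02  0.03 -0.02]
tool shift [-0.0121 -0.023   0.0743]
yaw 0.028
```

Request:
play_rows --targets '[{"jaw":0,"dx":-0.012,"dy":-0.023,"dz":0,"yaw":0.028},{"jaw":0,"dx":0,"dy":0,"dz":0,"yaw":0},{"jaw":0,"dx":0,"dy":0,"dz":0,"yaw":0},{"jaw":0,"dx":0,"dy":0,"dz":0,"yaw":0},{"jaw":0,"dx":0,"dy":0,"dz":0,"yaw":0}]'

```text
clock: 2.7
tool_pos: [0.4395, 0.2808, 0.1774]
eef_rot: [0.008, 1.0, 0.009, -0.002]
contact_force: [-0.6, -0.2, 0.0]
opening: 0.999
```

Run:
```python
from h import *
go([.4437,.2705,.10],np.pi-.031)
```

```text
t 2.70 tcp [0.4395 0.2808 0.1774] xang 3.126 tilt 0.018 op 0.999 F [-0.6 -0.2  0. ] M [-0.01  0.02 -0.04]
tool shift [-0.0047 -0.0116  0.0772]
yaw 0.015
```

Request:
play_rows --targets '[{"jaw":0,"dx":-0.004,"dy":-0.012,"dz":0.025,"yaw":0.015},{"jaw":0,"dx":0,"dy":0,"dz":0.025,"yaw":0},{"jaw":0,"dx":0,"dy":0,"dz":0.02,"yaw":0},{"jaw":0,"dx":0,"dy":0,"dz":0.01,"yaw":0},{"jaw":0,"dx":0,"dy":0,"dz":0,"yaw":0}]'

```text
clock: 3.2
tool_pos: [0.4439, 0.2752, 0.0973]
eef_rot: [0.013, 1.0, 0.012, 0.0]
contact_force: [-0.0, -0.4, 0.4]
opening: 1.004
```

Run:
```python
from h import *
go([.4437,.2705,.10],np.pi-.031)
```

```text
t 3.20 tcp [0.4439 0.2752 0.0973] xang 3.115 tilt 0.024 op 1.004 F [-0.  -0.4  0.4] M [ 0.01 -0.   -0.04]
tool shift [ 0.0001 -0.0047 -0.0028]
yaw 0.004
```

Request:
play_rows --targets '[{"jaw":0,"dx":0,"dy":-0.006,"dz":-0.004,"yaw":0.004},{"jaw":0,"dx":0,"dy":0,"dz":0,"yaw":0},{"jaw":0,"dx":0,"dy":0,"dz":0,"yaw":0},{"jaw":0,"dx":0,"dy":0,"dz":0,"yaw":0},{"jaw":0,"dx":0,"dy":0,"dz":0,"yaw":0}]'

```text
clock: 3.7
tool_pos: [0.4452, 0.2701, 0.1047]
eef_rot: [0.015, 1.0, 0.014, 0.002]
contact_force: [-0.0, -0.0, -0.8]
opening: 0.997
```

Run:
```python
from h import *
go([.4437,.2705,.10],np.pi-.031)
s=snap('scene','scene2'); b=cv2.imread('pics/scene2.png')[130:330,330:490]; cv2.imwrite('pics/c2.png',cv2.resize(b,(480,600),interpolation=cv2.INTER_CUBIC))
go([.4437,.2705,.10],np.pi-.031)
go([.4437,.2705,.10],np.pi-.031)
```

```text
t 3.70 tcp [0.4452 0.2701 0.1047] xang 3.111 tilt 0.027 op 0.997 F [-0.  -0.  -0.8] M [-0.01 -0.03 -0.02]
tool shift [0.0015 0.0002 0.0047]
yaw 0.0
t 3.75 tcp [0.4452 0.2701 0.1047] xang 3.111 tilt 0.027 op 1.000 F [-0.3  0.4 -0.2] M [-0.01  0.01  0.  ]
tool shift [0.0016 0.0003 0.0047]
yaw -0.0
t 3.75 tcp [0.4452 0.2701 0.1047] xang 3.111 tilt 0.027 op 1.000 F [-0.3  0.4 -0.2] M [-0.01  0.01  0.  ]
tool shift [0.0016 0.0003 0.0047]
yaw -0.0
```

View pics/c2.png

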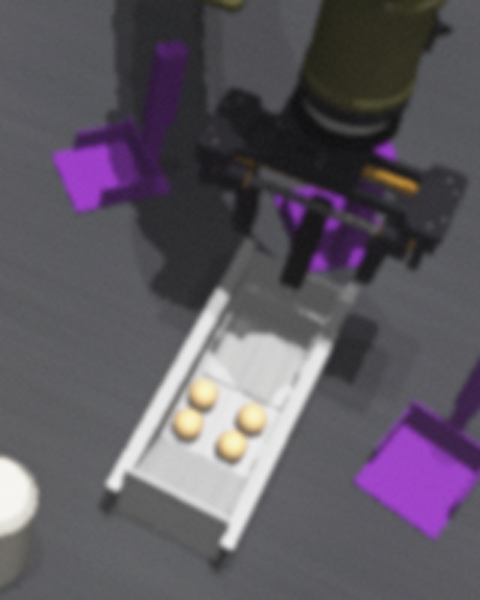

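The fingers straddle the black handle: left finger at about (245,205), right at (375,255), handle between them at (305,240). Closing now.

Request:
play_rows --targets '[{"jaw":1,"dx":0,"dy":0,"dz":0,"yaw":0},{"jaw":1,"dx":0,"dy":0,"dz":0,"yaw":0},{"jaw":1,"dx":0,"dy":0,"dz":0,"yaw":0},{"jaw":1,"dx":0,"dy":0,"dz":0,"yaw":0},{"jaw":1,"dx":0,"dy":0,"dz":0,"yaw":0}]' --squeeze 20

```text
clock: 4.25
tool_pos: [0.4452, 0.2702, 0.1047]
eef_rot: [0.015, 1.0, 0.014, 0.002]
contact_force: [0.6, -0.2, -0.4]
opening: 0.567
```

Run:
```python
from h import *
go([.4437,.2705,.10],np.pi-.031)
```

```text
t 4.25 tcp [0.4452 0.2702 0.1047] xang 3.111 tilt 0.028 op 0.567 F [ 0.6 -0.2 -0.4] M [0.01 0.04 0.04]
tool shift [0.0015 0.0001 0.0047]
yaw 0.0
```

Request:
play_rows --targets '[{"jaw":1,"dx":0,"dy":0,"dz":0,"yaw":0},{"jaw":1,"dx":0,"dy":0,"dz":0,"yaw":0},{"jaw":1,"dx":0,"dy":0,"dz":0,"yaw":0},{"jaw":1,"dx":0,"dy":0,"dz":0,"yaw":0},{"jaw":1,"dx":0,"dy":0,"dz":0,"yaw":0}]'

```text
clock: 4.75
tool_pos: [0.4451, 0.2688, 0.1049]
eef_rot: [0.016, 1.0, 0.012, 0.002]
contact_force: [-0.3, -1.0, 4.7]
opening: 0.202
```

Run:
```python
from h import *
go([.4437,.2705,.10],np.pi-.031)
```

```text
t 4.75 tcp [0.4451 0.2688 0.1049] xang 3.110 tilt 0.025 op 0.202 F [-0.3 -1.   4.7] M [-0.89  0.04 -0.01]
tool shift [0.0015 0.0015 0.005 ]
yaw -0.0
```

Request:
play_rows --targets '[{"jaw":1,"dx":-0.015,"dy":0,"dz":0,"yaw":0},{"jaw":1,"dx":-0.015,"dy":0,"dz":0,"yaw":0},{"jaw":1,"dx":-0.015,"dy":0,"dz":0,"yaw":0},{"jaw":1,"dx":-0.01,"dy":0,"dz":0,"yaw":0},{"jaw":1,"dx":-0.005,"dy":0,"dz":0,"yaw":0}]' --squeeze 30

```text
clock: 5.25
tool_pos: [0.5028, 0.2669, 0.1053]
eef_rot: [0.014, 1.0, 0.011, -0.001]
contact_force: [-3.3, 0.1, 3.6]
opening: 0.204
```

Run:
```python
from h import *
go([.5152,.2668,.104],np.pi-.031)
s=snap('scene','scene3'); b=cv2.imread('pics/scene3.png')[130:330,330:490]; cv2.imwrite('pics/c3.png',cv2.resize(b,(480,600),interpolation=cv2.INTER_CUBIC))
```

```text
t 5.25 tcp [0.5028 0.2669 0.1053] xang 3.113 tilt 0.022 op 0.204 F [-3.3  0.1  3.6] M [ 0.04  0.58 -0.04]
tool shift [-0.0124  0.0002  0.0013]
yaw 0.003
```

View pics/c3.png

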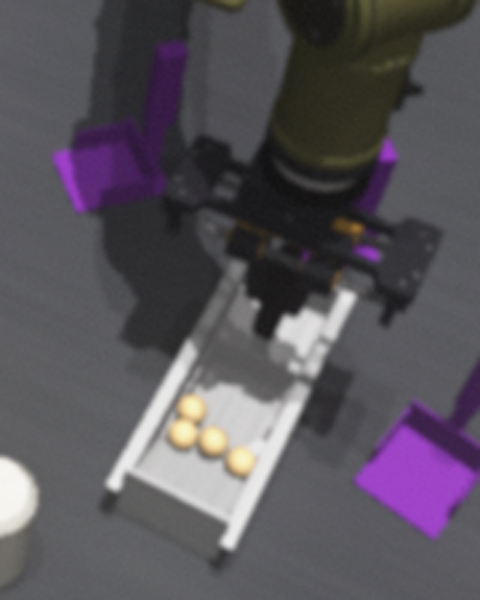

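The four balls are bunched at the ramp foot, around (180–240, 405–460), with the pan just behind them. I'll push the lip on to the toe.

Request:
play_rows --targets '[{"jaw":1,"dx":-0.01,"dy":0,"dz":0,"yaw":0},{"jaw":1,"dx":-0.01,"dy":0,"dz":0,"yaw":0},{"jaw":1,"dx":-0.003,"dy":0,"dz":0,"yaw":0},{"jaw":1,"dx":0,"dy":0,"dz":0,"yaw":0},{"jaw":1,"dx":0,"dy":0,"dz":0,"yaw":0}]'

```text
clock: 5.8
tool_pos: [0.5173, 0.2676, 0.1065]
eef_rot: [0.012, 1.0, 0.009, -0.008]
contact_force: [-0.8, 0.6, 1.4]
opening: 0.201
```

Run:
```python
from h import *
go([.5152,.2668,.104],np.pi-.031)
s=snap('scene','scene4'); b=cv2.imread('pics/scene4.png')[130:330,330:490]; cv2.imwrite('pics/c4.png',cv2.resize(b,(480,600),interpolation=cv2.INTER_CUBIC))
```

```text
t 5.80 tcp [0.5173 0.2676 0.1065] xang 3.118 tilt 0.025 op 0.201 F [-0.8  0.6  1.4] M [-0.06  0.04 -0.07]
tool shift [ 0.002  -0.0008  0.0025]
yaw 0.007
```

View pics/c4.png

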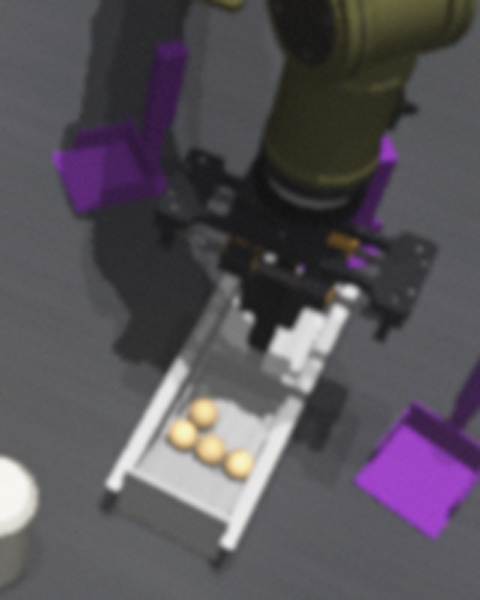

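```bash
cat >> h.py <<'E'
TO=np.array([.538,.2655]); TA=-.031
def tubxy(p): 
    e=np.array([np.cos(TA),np.sin(TA)]); d=np.asarray(p)[...,:2]-TO
    return np.stack([d@e,d@np.array([-e[1],e[0]])],-1)
def balls(s,x0=.38,x1=.72,y0=-.2,y1=.36):
    f=s['frame'];hsv=cv2.cvtColor(f,cv2.COLOR_RGB2HSV);P=world(s)
    m=((hsv[...,0]>10)&(hsv[...,0]<28)&(hsv[...,1]>60)&(hsv[...,2]>120)&(P[...,0]>x0)&(P[...,0]<x1)&(P[...,1]>y0)&(P[...,1]<y1)).astype(np.uint8)
    d=cv2.distanceTransform(m,cv2.DIST_L2,5); k,l,stt,c=cv2.connectedComponentsWithStats((d>2.5).astype(np.uint8))
    _,cp,_=cam(s)
    for i in range(1,k):
        pk=P[l==i]; q=np.nanmedian(pk,0); v=q-cp; v/=np.linalg.norm(v); ctr=q+v*.0115
        print('ball px',c[i].round(1),'n',stt[i,4],'ctr',ctr.round(4),'tub',tubxy(ctr).round(4))
E
python3 - <<'E'
from h import *
s=snap('scene'); balls(s)
P=world(s); t=tubxy(P); z=P[...,2]
for w in (-.02,0,.02):
    print(w)
    for x in np.arange(-.02,.135,.006):
        mk=(abs(t[...,1]-w)<.006)&(abs(t[...,0]-x)<.003)&(z<.07)
        if mk.any(): print(' %.3f:%.4f'%(x,np.median(z[mk])),end='')
    print()
st()
E
```

```text
ball px [280.8 263.9] n 371 ctr [0.6947 0.0026 0.0164] tub [ 0.1648 -0.2579]
ball px [396.9 267.5] n 26 ctr [0.5691 0.2502 0.0178] tub [ 0.0315 -0.0143]
ball px [393.5 277. ] n 2 ctr [0.5942 0.2525 0.0129] tub [ 0.0566 -0.0112]
ball px [399.3 279.6] n 25 ctr [0.596  0.2675 0.0174] tub [0.0579 0.0038]
ball px [406. 283.] n 1 ctr [0.5961 0.2843 0.015 ] tub [0.0575 0.0206]
-0.02
 -0.014:0.0215 -0.008:0.0092 -0.002:0.0069 0.004:0.0056 0.010:0.0057 0.016:0.0066 0.022:0.0221 0.028:0.0271 0.034:0.0256 0.040:0.0249 0.046:0.0210 0.052:0.0245 0.058:0.0275 0.064:0.0263 0.070:0.0183 0.076:0.0136 0.082:0.0161 0.088:0.0191 0.094:0.0232 0.100:0.0271 0.106:0.0298 0.112:0.0340 0.118:0.0368 0.130:0.0380
0
 -0.014:0.0326 -0.008:0.0078 -0.002:0.0069 0.004:0.0045 0.010:0.0065 0.016:0.0065 0.022:0.0057 0.028:0.0067 0.034:0.0061 0.040:0.0085 0.052:0.0273 0.058:0.0287 0.064:0.0265 0.070:0.0203 0.076:0.0123 0.082:0.0160 0.088:0.0200 0.094:0.0231 0.100:0.0271 0.106:0.0296 0.112:0.0342 0.118:0.0384 0.130:0.0302
0.02
 -0.014:0.0239 -0.008:0.0075 -0.002:0.0063 0.004:0.0059 0.010:0.0061 0.016:0.0057 0.022:0.0065 0.028:0.0058 0.034:0.0064 0.040:0.0070 0.046:0.0046 0.052:0.0241 0.058:0.0251 0.064:0.0241 0.070:0.0175 0.076:0.0137 0.082:0.0161 0.088:0.0197 0.094:0.0230 0.100:0.0264 0.106:0.0309 0.112:0.0331 0.118:0.0359 0.130:0.0336
t 5.90 tcp [0.5173 0.2676 0.1064] xang 3.118 tilt 0.025 op 0.201 F [-2.  -0.4  2.4] M [-0.12  0.27 -0.05]
```

Depth shows one ball well inside the pan at tub x 0.03. Three sit on the lip edge against the ramp, at tub x ≈ 0.057 and z ≈ 0.0175. I'll slide the lip up along the ramp, then let the handle pivot in a light grip so the lip tilts up and the balls roll in.

Request:
play_rows --targets '[{"jaw":1,"dx":-0.006,"dy":0,"dz":-0.003,"yaw":0.005},{"jaw":1,"dx":-0.005,"dy":0,"dz":-0.003,"yaw":0},{"jaw":1,"dx":-0.005,"dy":0,"dz":-0.003,"yaw":0},{"jaw":1,"dx":-0.004,"dy":0,"dz":-0.002,"yaw":0},{"jaw":1,"dx":-0.003,"dy":0,"dz":-0.002,"yaw":0}]' --squeeze 40

```text
clock: 6.4
tool_pos: [0.5379, 0.2666, 0.1184]
eef_rot: [0.014, 1.0, 0.008, -0.013]
contact_force: [-2.5, 0.6, -0.5]
opening: 0.2
```

Run:
```python
from h import *
s=snap('scene','scene5'); b=cv2.imread('pics/scene5.png')[130:330,330:490]; cv2.imwrite('pics/c5.png',cv2.resize(b,(480,600),interpolation=cv2.INTER_CUBIC))
go([.5152,.2668,.104],np.pi-.031)
balls(s,y0=.2)
```

```text
t 6.45 tcp [0.5387 0.2666 0.1187] xang 3.113 tilt 0.029 op 0.202 F [-3.6  0.6  2.1] M [-0.04  0.95 -0.05]
tool shift [ 0.0232 -0.0007  0.0153]
yaw 0.003
ball px [393.  271.7] n 32 ctr [0.5905 0.2472 0.0282] tub [ 0.053  -0.0167]
ball px [387.5 281. ] n 2 ctr [0.6179 0.2452 0.025 ] tub [ 0.0805 -0.0178]
ball px [390. 280.] n 1 ctr [0.6134 0.2494 0.0262] tub [ 0.0759 -0.0138]
ball px [396.7 283.3] n 24 ctr [0.6162 0.2662 0.0288] tub [0.0781 0.0031]
ball px [403. 287.] n 1 ctr [0.6161 0.2826 0.0269] tub [0.0776 0.0195]
ball px [407. 291.] n 1 ctr [0.6205 0.2943 0.0255] tub [0.0815 0.0313]
```

View pics/c5.png

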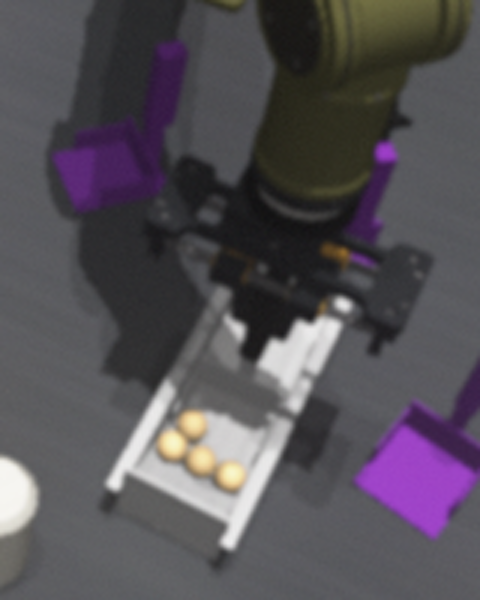

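Request:
play_rows --targets '[{"jaw":1,"dx":0,"dy":0,"dz":0,"yaw":0},{"jaw":1,"dx":0.005,"dy":0,"dz":0.004,"yaw":0},{"jaw":1,"dx":0.005,"dy":0,"dz":0.004,"yaw":0},{"jaw":1,"dx":0.005,"dy":0,"dz":0.003,"yaw":0},{"jaw":1,"dx":0.003,"dy":0,"dz":0.002,"yaw":0}]' --squeeze 4

```text
clock: 6.95
tool_pos: [0.5235, 0.2674, 0.1064]
eef_rot: [0.015, 1.0, 0.009, -0.008]
contact_force: [-0.4, -0.5, -0.2]
opening: 0.205
```

Run:
```python
from h import *
s=snap('scene','scene6'); b=cv2.imread('pics/scene6.png')[130:330,330:490]; cv2.imwrite('pics/c6.png',cv2.resize(b,(480,600),interpolation=cv2.INTER_CUBIC))
go([.5152,.2668,.104],np.pi-.031)
balls(s,y0=.2)
P=world(s); t=tubxy(P); z=P[...,2]
for w in (.01,.02,):
    for x in np.arange(-.02,.135,.006):
        mk=(abs(t[...,1]-w)<.006)&(abs(t[...,0]-x)<.003)&(z<.07)
        if mk.any(): print(' %.3f:%.4f'%(x,np.median(z[mk])),end='')
    print()
```

```text
t 7.00 tcp [0.5227 0.2673 0.1061] xang 3.112 tilt 0.025 op 0.205 F [ 0.   0.3 -1. ] M [ 0.01  0.07 -0.05]
tool shift [ 0.0074 -0.0008  0.0022]
yaw 0.002
ball px [393.8 272.7] n 43 ctr [0.5862 0.2497 0.0237] tub [ 0.0487 -0.0143]
ball px [386. 278.] n 1 ctr [0.6112 0.2389 0.023 ] tub [ 0.074  -0.0243]
ball px [398.5 283.8] n 4 ctr [0.6116 0.2704 0.0229] tub [0.0734 0.0072]
 -0.014:0.0372 -0.008:0.0451 -0.002:0.0501 0.004:0.0236 0.010:0.0092 0.016:0.0091 0.022:0.0105 0.028:0.0108 0.034:0.0119 0.040:0.0122 0.046:0.0130 0.052:0.0129 0.058:0.0119 0.064:0.0337 0.070:0.0361 0.076:0.0333 0.082:0.0286 0.088:0.0197 0.094:0.0240 0.100:0.0263 0.106:0.0300 0.112:0.0327 0.118:0.0367 0.130:0.0330
 -0.002:0.0387 0.004:0.0251 0.010:0.0092 0.016:0.0100 0.022:0.0104 0.028:0.0106 0.034:0.0127 0.040:0.0134 0.046:0.0119 0.052:0.0122 0.058:0.0134 0.070:0.0381 0.076:0.0366 0.082:0.0332 0.088:0.0284 0.094:0.0240 0.100:0.0273 0.106:0.0299 0.112:0.0329 0.130:0.0293
```

View pics/c6.png

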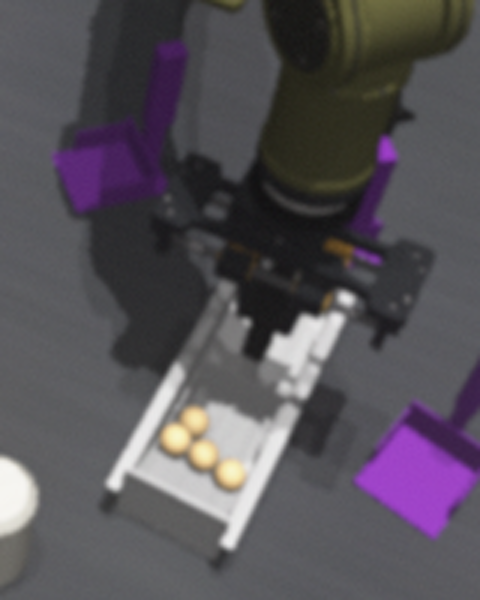

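Request:
play_rows --targets '[{"jaw":1,"dx":0.004,"dy":0,"dz":0.002,"yaw":0},{"jaw":1,"dx":0.003,"dy":0,"dz":0.001,"yaw":0},{"jaw":1,"dx":0,"dy":0,"dz":0,"yaw":0},{"jaw":1,"dx":0,"dy":0,"dz":0,"yaw":0},{"jaw":1,"dx":0,"dy":0,"dz":0,"yaw":0}]'

```text
clock: 7.5
tool_pos: [0.517, 0.2678, 0.1036]
eef_rot: [0.015, 1.0, 0.009, -0.007]
contact_force: [-1.1, 0.2, 0.7]
opening: 0.205
```

```bash
cat >> h.py <<'E'
def tubprof(s):
    P=world(s); t=tubxy(P); z=P[...,2]
    for w in (-.02,.01,.02,):
        for x in np.arange(-.02,.135,.006):
            mk=(abs(t[...,1]-w)<.006)&(abs(t[...,0]-x)<.003)&(z<.07)
            if mk.any(): print(' %.3f:%.4f'%(x,np.median(z[mk])),end='')
        print()
E
python3 - <<'E'
from h import *
s=snap('scene','scene7'); b=cv2.imread('pics/scene7.png')[130:330,330:490]; cv2.imwrite('pics/c7.png',cv2.resize(b,(480,600),interpolation=cv2.INTER_CUBIC))
go([.5152,.2668,.104],np.pi-.031)
balls(s,y0=.2); tubprof(s)
E
```

```text
t 7.55 tcp [0.517  0.2678 0.1036] xang 3.112 tilt 0.023 op 0.200 F [ 0.4 -0.4  1.7] M [-0.16 -0.02  0.02]
tool shift [ 0.0018 -0.001  -0.0004]
yaw 0.002
ball px [397.3 263.8] n 53 ctr [0.5655 0.2478 0.0229] tub [ 0.028  -0.0168]
ball px [410.9 264.8] n 24 ctr [0.548  0.277  0.0212] tub [0.0097 0.0118]
 -0.002:0.0344 0.004:0.0282 0.010:0.0303 0.016:0.0303 0.022:0.0273 0.028:0.0307 0.034:0.0322 0.040:0.0350 0.046:0.0276 0.052:0.0139 0.058:0.0151 0.064:0.0137 0.070:0.0139 0.076:0.0142 0.082:0.0156 0.088:0.0192 0.094:0.0236 0.100:0.0259 0.106:0.0295 0.112:0.0334 0.130:0.0317
 -0.014:0.0409 -0.008:0.0569 -0.002:0.0351 0.004:0.0275 0.010:0.0314 0.016:0.0303 0.022:0.0245 0.028:0.0114 0.034:0.0115 0.040:0.0124 0.046:0.0127 0.052:0.0142 0.058:0.0146 0.064:0.0163 0.070:0.0170 0.076:0.0138 0.082:0.0172 0.088:0.0203 0.094:0.0219 0.100:0.0263 0.106:0.0306 0.112:0.0339 0.118:0.0368 0.130:0.0332
 -0.008:0.0382 -0.002:0.0332 0.004:0.0192 0.010:0.0267 0.016:0.0258 0.022:0.0148 0.028:0.0111 0.034:0.0117 0.040:0.0121 0.046:0.0128 0.052:0.0146 0.058:0.0139 0.064:0.0170 0.070:0.0348 0.076:0.0367 0.082:0.0373 0.088:0.0298 0.094:0.0219 0.100:0.0259 0.106:0.0308 0.112:0.0335 0.118:0.0375 0.130:0.0360
```

View pics/c7.png

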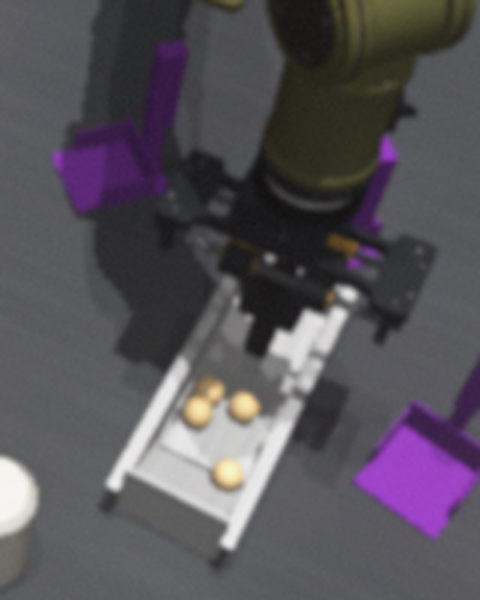

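Now three balls sit at the back of the pan, at crop (210,390), (198,411) and (245,406), and the pan floor slopes lip-up by about 0.13 rad. The fourth is by the lip at (228,473). I'll clamp hard and lift.

Request:
play_rows --targets '[{"jaw":1,"dx":0,"dy":0,"dz":0,"yaw":0},{"jaw":1,"dx":0,"dy":0,"dz":0,"yaw":0},{"jaw":1,"dx":0,"dy":0,"dz":-0.006,"yaw":0},{"jaw":1,"dx":0,"dy":0,"dz":-0.01,"yaw":0},{"jaw":1,"dx":0,"dy":0,"dz":-0.01,"yaw":0}]' --squeeze 60

```text
clock: 8.05
tool_pos: [0.5158, 0.2664, 0.1293]
eef_rot: [0.015, 1.0, 0.008, -0.009]
contact_force: [-0.3, 0.4, -1.6]
opening: 0.201
```

Run:
```python
from h import *
s=snap('scene','scene8'); b=cv2.imread('pics/scene8.png')[130:330,330:490]; cv2.imwrite('pics/c8.png',cv2.resize(b,(480,600),interpolation=cv2.INTER_CUBIC))
go([.5152,.2668,.104],np.pi-.031)
balls(s,y0=.2); tubprof(s)
```

```text
t 8.10 tcp [0.5168 0.267  0.131 ] xang 3.112 tilt 0.024 op 0.199 F [-0.3 -0.2  0.5] M [0.03 0.02 0.03]
tool shift [ 0.0011 -0.0007  0.027 ]
yaw 0.001
ball px [398.7 257.3] n 54 ctr [0.5643 0.2462 0.0479] tub [ 0.0268 -0.0185]
ball px [412.5 258.4] n 30 ctr [0.5466 0.2758 0.0478] tub [0.0083 0.0105]
 -0.008:0.0629 -0.002:0.0590 0.004:0.0542 0.010:0.0577 0.016:0.0555 0.022:0.0535 0.028:0.0571 0.034:0.0609 0.040:0.0592 0.046:0.0491 0.052:0.0375 0.058:0.0222 0.064:0.0399 0.070:0.0392 0.076:0.0136 0.082:0.0167 0.088:0.0206 0.094:0.0221 0.100:0.0279 0.106:0.0301 0.112:0.0339 0.118:0.0359 0.130:0.0367
 -0.020:0.0600 -0.014:0.0583 -0.008:0.0642 -0.002:0.0581 0.004:0.0559 0.010:0.0579 0.016:0.0567 0.022:0.0479 0.028:0.0372 0.034:0.0374 0.040:0.0375 0.046:0.0383 0.052:0.0379 0.058:0.0396 0.064:0.0414 0.070:0.0415 0.076:0.0140 0.082:0.0152 0.088:0.0198 0.094:0.0224 0.100:0.0280 0.106:0.0297 0.112:0.0339 0.130:0.0383
 -0.008:0.0638 -0.002:0.0545 0.004:0.0385 0.010:0.0506 0.016:0.0513 0.022:0.0373 0.028:0.0367 0.034:0.0381 0.040:0.0376 0.046:0.0393 0.052:0.0395 0.058:0.0408 0.064:0.0412 0.070:0.0415 0.076:0.0392 0.082:0.0386 0.088:0.0320 0.094:0.0242 0.100:0.0274 0.106:0.0301 0.112:0.0334 0.118:0.0364 0.130:0.0329
```

View pics/c8.png

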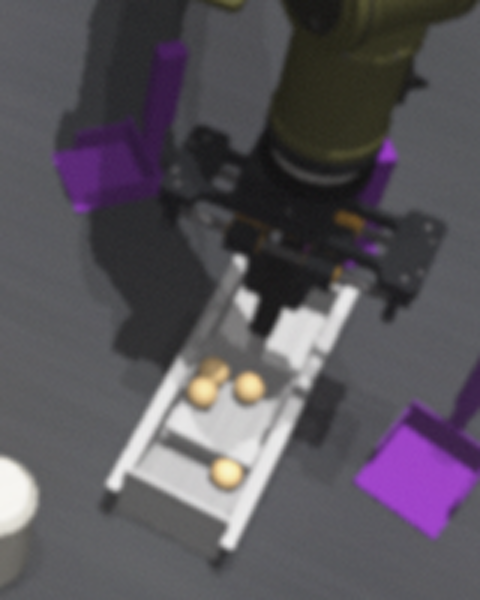

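Request:
play_rows --targets '[{"jaw":1,"dx":0,"dy":0,"dz":-0.012,"yaw":0},{"jaw":1,"dx":0,"dy":0,"dz":-0.018,"yaw":0},{"jaw":1,"dx":0,"dy":0,"dz":-0.018,"yaw":0},{"jaw":1,"dx":0,"dy":0,"dz":-0.018,"yaw":0},{"jaw":1,"dx":0,"dy":0,"dz":-0.012,"yaw":0}]'

```text
clock: 8.6
tool_pos: [0.5173, 0.265, 0.2145]
eef_rot: [0.015, 1.0, 0.009, -0.008]
contact_force: [-0.3, 0.6, -1.5]
opening: 0.202
```

Request:
play_rows --targets '[{"jaw":1,"dx":0,"dy":0,"dz":-0.01,"yaw":0},{"jaw":1,"dx":0,"dy":0,"dz":-0.007,"yaw":0},{"jaw":1,"dx":0,"dy":0,"dz":-0.003,"yaw":0},{"jaw":1,"dx":0,"dy":0,"dz":0,"yaw":0},{"jaw":1,"dx":0,"dy":0,"dz":0,"yaw":0}]'

```text
clock: 9.1
tool_pos: [0.5178, 0.2645, 0.2374]
eef_rot: [0.015, 1.0, 0.009, -0.007]
contact_force: [0.1, -1.1, -2.1]
opening: 0.198
```

Run:
```python
from h import *
s=snap('scene','scene9'); b=cv2.imread('pics/scene9.png')[100:330,330:490]; cv2.imwrite('pics/c9.png',cv2.resize(b,(417,600),interpolation=cv2.INTER_CUBIC))
go([.480,-.111,.236],np.pi)
balls(s,y0=.2)
```

```text
t 9.15 tcp [0.5177 0.2645 0.2373] xang 3.112 tilt 0.024 op 0.202 F [ 0.1  0.2 -2.2] M [-0.01  0.01  0.01]
tool shift [ 0.0266 -0.3764 -0.0052]
yaw -0.029
ball px [409.5 225. ] n 2 ctr [0.5437 0.2458 0.1572] tub [ 0.0063 -0.0195]
ball px [404.2 233. ] n 46 ctr [0.5711 0.2437 0.1576] tub [ 0.0338 -0.0208]
ball px [420.7 232.6] n 37 ctr [0.5485 0.2742 0.1552] tub [0.0102 0.0091]
```

View pics/c9.png

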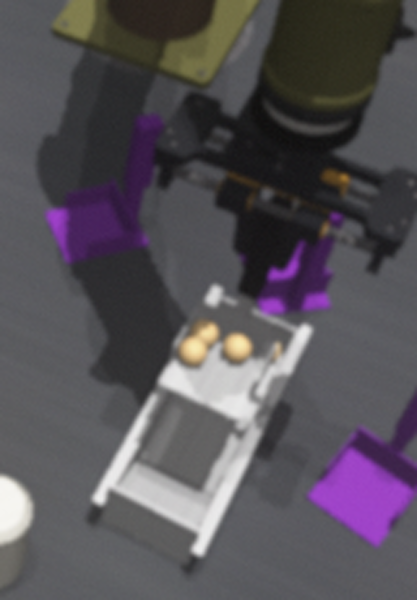

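Three balls are at the back of the lifted pan, at crop (205,330), (193,351) and (238,347). Now I'll carry them sideways to the canister.

Request:
play_rows --targets '[{"jaw":1,"dx":0,"dy":-0.006,"dz":0,"yaw":0},{"jaw":1,"dx":0.001,"dy":-0.013,"dz":0,"yaw":0},{"jaw":1,"dx":0.002,"dy":-0.02,"dz":0,"yaw":0},{"jaw":1,"dx":0.002,"dy":-0.026,"dz":0,"yaw":0},{"jaw":1,"dx":0.002,"dy":-0.026,"dz":0,"yaw":0}]'

```text
clock: 9.65
tool_pos: [0.5061, 0.1716, 0.2336]
eef_rot: [0.012, 1.0, 0.009, -0.009]
contact_force: [-0.1, -0.6, -2.2]
opening: 0.2
```

Request:
play_rows --targets '[{"jaw":1,"dx":0.002,"dy":-0.026,"dz":0,"yaw":0},{"jaw":1,"dx":0.002,"dy":-0.026,"dz":0,"yaw":0},{"jaw":1,"dx":0.002,"dy":-0.026,"dz":0,"yaw":0},{"jaw":1,"dx":0.002,"dy":-0.026,"dz":0,"yaw":0},{"jaw":1,"dx":0.002,"dy":-0.026,"dz":0,"yaw":0}]'

```text
clock: 10.15
tool_pos: [0.4891, 0.0298, 0.2304]
eef_rot: [0.014, 1.0, 0.007, -0.011]
contact_force: [-0.0, -0.1, -1.3]
opening: 0.198
```

Run:
```python
from h import *
go([.477,-.111,.237],np.pi-.031)
```

```text
t 10.15 tcp [0.4891 0.0298 0.2304] xang 3.114 tilt 0.026 op 0.198 F [-0.  -0.1 -1.3] M [-0.    0.   -0.01]
tool shift [ 0.0083 -0.141  -0.0084]
yaw 0.003
```

Request:
play_rows --targets '[{"jaw":1,"dx":0.001,"dy":-0.026,"dz":-0.003,"yaw":0},{"jaw":1,"dx":0.001,"dy":-0.026,"dz":-0.003,"yaw":0},{"jaw":1,"dx":0.001,"dy":-0.024,"dz":-0.002,"yaw":0},{"jaw":1,"dx":0.001,"dy":-0.018,"dz":0,"yaw":0},{"jaw":1,"dx":0,"dy":-0.012,"dz":0,"yaw":0}]'

```text
clock: 10.65
tool_pos: [0.4763, -0.0894, 0.2363]
eef_rot: [0.019, 1.0, 0.005, -0.014]
contact_force: [0.6, -0.2, -2.1]
opening: 0.195
```

Run:
```python
from h import *
go([.477,-.111,.237],np.pi-.031)
```

```text
t 10.65 tcp [ 0.4763 -0.0894  0.2363] xang 3.104 tilt 0.029 op 0.195 F [ 0.6 -0.2 -2.1] M [-0.02  0.01  0.02]
tool shift [-0.0015 -0.0215 -0.0009]
yaw -0.007
```

Request:
play_rows --targets '[{"jaw":1,"dx":0,"dy":-0.01,"dz":0,"yaw":0},{"jaw":1,"dx":0,"dy":-0.006,"dz":0,"yaw":0},{"jaw":1,"dx":0,"dy":-0.002,"dz":0,"yaw":0},{"jaw":1,"dx":0,"dy":0,"dz":0,"yaw":0},{"jaw":1,"dx":0,"dy":0,"dz":0,"yaw":0}]'

```text
clock: 11.15
tool_pos: [0.4747, -0.1093, 0.2358]
eef_rot: [0.019, 1.0, 0.005, -0.014]
contact_force: [0.3, 0.1, -1.6]
opening: 0.198
```

Run:
```python
from h import *
s=snap('scene','scene10'); b=cv2.imread('pics/scene10.png')[100:300,180:380]; cv2.imwrite('pics/c10.png',cv2.resize(b,(600,600),interpolation=cv2.INTER_CUBIC))
go([.477,-.111,.237],np.pi-.031)
balls(s,y0=-.25,y1=.0)
P=world(s); z=P[...,2]
for y in (-.12,-.10):
    for x in np.arange(.47,.62,.006):
        mk=(abs(P[...,1]-y)<.006)&(abs(P[...,0]-x)<.003)
        if mk.any(): print(' %.3f:%.4f'%(x,np.median(z[mk])),end='')
    print()
```

```text
t 11.20 tcp [ 0.4747 -0.1092  0.2358] xang 3.103 tilt 0.030 op 0.197 F [-0.6 -0.4 -2. ] M [ 0.08 -0.01 -0.04]
tool shift [-0.0024 -0.0017 -0.0013]
yaw -0.007
ball px [276. 158.] n 80 ctr [ 0.5085 -0.1147  0.1541] tub [-0.0177 -0.3809]
ball px [271.2 260.1] n 120 ctr [ 0.6977 -0.0214  0.0166] tub [ 0.1685 -0.2818]
 0.470:0.2907 0.476:0.2982 0.482:0.2654 0.488:0.2766 0.494:0.1632 0.500:0.3371 0.506:0.3973 0.512:0.4240 0.518:0.4768 0.524:0.5500 0.530:0.1429 0.536:0.1428 0.542:0.1437 0.548:0.0547 0.554:0.1001 0.560:0.1438 0.566:0.1467 0.602:0.0761 0.608:0.0589 0.614:0.0063 0.620:0.0035
 0.470:0.3384 0.476:0.2134 0.482:0.2483 0.488:0.2204 0.494:0.1736 0.500:0.3492 0.506:0.4042 0.512:0.4456 0.518:0.4679 0.524:0.5499 0.530:0.1432 0.536:0.0557 0.542:0.1427 0.548:0.1447 0.554:0.1457 0.560:0.1464 0.566:0.1460 0.572:0.1463 0.596:0.1019 0.602:0.0654 0.608:0.0542 0.614:0.0051 0.620:0.0028
```

View pics/c10.png

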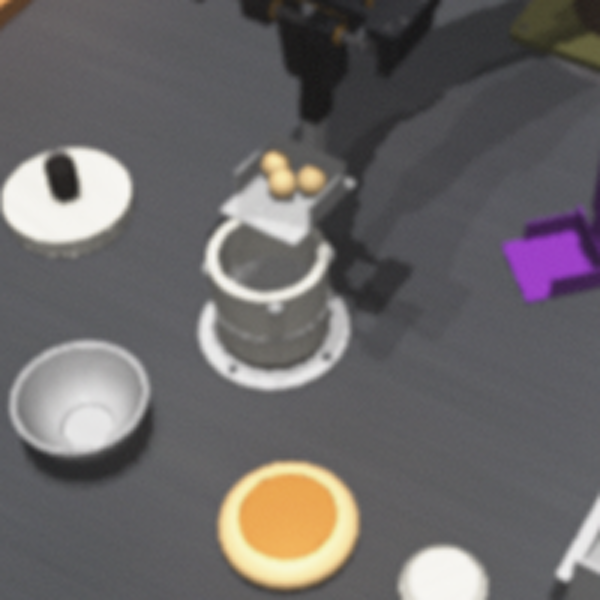

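The pan lip is over the canister mouth with all three balls still at the back of the pan. I'll loosen the grip in steps so the pan swings lip-down.

Request:
play_rows --targets '[{"jaw":1,"dx":0,"dy":-0.001,"dz":0,"yaw":0},{"jaw":1,"dx":0,"dy":0,"dz":0,"yaw":0},{"jaw":1,"dx":0,"dy":0,"dz":0,"yaw":0},{"jaw":1,"dx":0,"dy":0,"dz":0,"yaw":0},{"jaw":1,"dx":0,"dy":0,"dz":0,"yaw":0}]' --squeeze 6

```text
clock: 11.7
tool_pos: [0.4751, -0.1083, 0.2359]
eef_rot: [0.018, 1.0, 0.005, -0.014]
contact_force: [-0.3, 0.1, -1.0]
opening: 0.205
```

```bash
cat >> h.py <<'E'
def pan(s):
    P=world(s); z=P[...,2]
    for y in (-.12,-.10):
        for x in np.arange(.47,.62,.006):
            mk=(abs(P[...,1]-y)<.006)&(abs(P[...,0]-x)<.003)&(z<.2)
            if mk.any(): print(' %.3f:%.4f'%(x,np.median(z[mk])),end='')
        print()
def crop(s,fn,v0=100,v1=300,u0=180,u1=380):
    b=cv2.cvtColor(s['frame'],cv2.COLOR_RGB2BGR)[v0:v1,u0:u1]; k=600/(v1-v0); cv2.imwrite('pics/'+fn+'.png',cv2.resize(b,None,fx=k,fy=k,interpolation=cv2.INTER_CUBIC))
E
python3 - <<'E'
from h import *
s=snap('scene'); crop(s,'c11')
go([.477,-.111,.237],np.pi-.031)
balls(s,y0=-.25,y1=.0,x1=.66); pan(s)
E
```

```text
t 11.75 tcp [ 0.4751 -0.1083  0.2359] xang 3.107 tilt 0.030 op 0.206 F [ 0.2 -0.2 -2.2] M [ 0.02 -0.02  0.02]
tool shift [-0.002  -0.0026 -0.0012]
yaw -0.004
ball px [275.4 158.8] n 52 ctr [ 0.5111 -0.1128  0.1546] tub [-0.0152 -0.379 ]
 0.488:0.1700 0.494:0.1584 0.500:0.1572 0.506:0.1591 0.512:0.1594 0.518:0.0644 0.524:0.0549 0.530:0.1416 0.536:0.1440 0.542:0.1432 0.548:0.0553 0.554:0.1436 0.560:0.1456 0.566:0.1469 0.572:0.1477 0.602:0.0877 0.608:0.0523 0.614:0.0075 0.620:0.0047
 0.470:-0.0003 0.476:0.1715 0.482:0.1780 0.488:0.1816 0.494:0.1675 0.500:0.1613 0.506:0.1638 0.512:0.1604 0.518:0.0891 0.524:0.1428 0.530:0.1450 0.536:0.1428 0.542:0.1429 0.548:0.1440 0.554:0.1451 0.560:0.1464 0.566:0.1463 0.572:0.1481 0.602:0.0707 0.608:0.0531 0.614:0.0048 0.620:0.0035
```

View pics/c11.png

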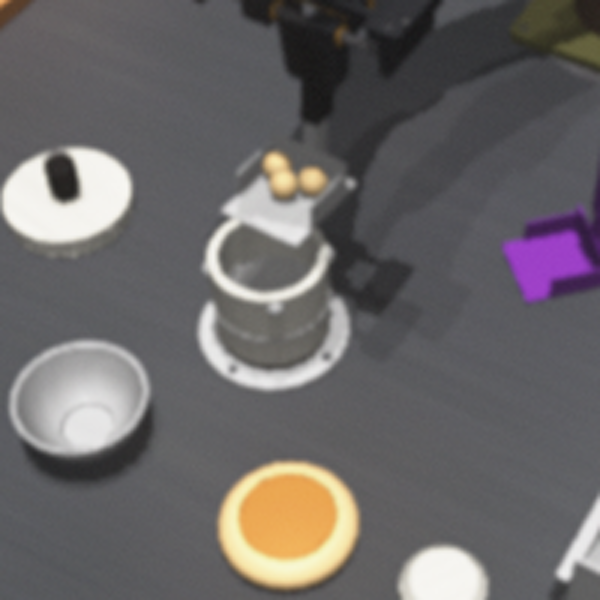

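Request:
play_rows --targets '[{"jaw":1,"dx":0,"dy":-0.003,"dz":0,"yaw":0},{"jaw":1,"dx":0,"dy":-0.001,"dz":0,"yaw":0},{"jaw":1,"dx":0,"dy":0,"dz":0,"yaw":0},{"jaw":1,"dx":0,"dy":0,"dz":0,"yaw":0},{"jaw":1,"dx":0,"dy":0,"dz":0,"yaw":0}]' --squeeze 3

```text
clock: 12.25
tool_pos: [0.4749, -0.113, 0.2358]
eef_rot: [0.018, 1.0, 0.005, -0.014]
contact_force: [0.2, -0.4, -1.4]
opening: 0.202
```

Run:
```python
from h import *
s=snap('scene'); crop(s,'c12')
go([.477,-.111,.237],np.pi-.031)
balls(s,y0=-.25,y1=.0,x1=.66); pan(s)
```

```text
t 12.30 tcp [ 0.4749 -0.113   0.2359] xang 3.106 tilt 0.029 op 0.205 F [ 0.1  0.4 -1.8] M [ 0.03 -0.   -0.02]
tool shift [-0.002   0.0021 -0.0012]
yaw -0.005
ball px [273.7 157.4] n 71 ctr [ 0.5106 -0.1201  0.1544] tub [-0.0154 -0.3863]
 0.488:0.1814 0.494:0.1563 0.500:0.1503 0.506:0.1575 0.512:0.1579 0.518:0.0635 0.524:0.1075 0.530:0.1441 0.536:0.1436 0.542:0.0555 0.548:0.1421 0.554:0.0553 0.560:0.1454 0.566:0.1465 0.572:0.1494 0.602:0.0773 0.608:0.0524 0.614:0.0063 0.620:0.0038
 0.470:-0.0009 0.476:0.1746 0.482:0.1681 0.488:0.1832 0.494:0.1670 0.500:0.1617 0.506:0.1629 0.512:0.1496 0.518:0.0941 0.524:0.1410 0.530:0.1406 0.536:0.0985 0.542:0.1433 0.548:0.1439 0.554:0.1454 0.560:0.1468 0.566:0.1473 0.596:0.1034 0.602:0.0597 0.608:0.0514 0.614:0.0046 0.620:0.0024
```

View pics/c12.png

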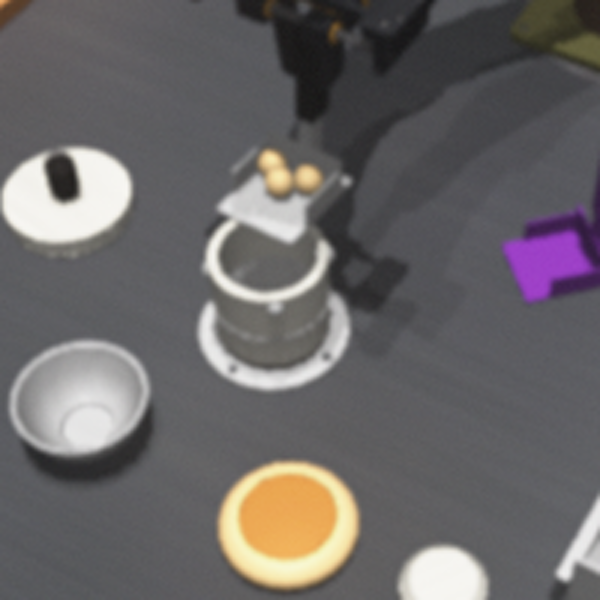

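Even at 3 N the pads hold the scoop's tilt, so gravity alone won't pour. New plan:

1. Press the lip against the canister's outer wall with a light grip, which turns the pan level.
2. Clamp again and rise over the rim.
3. Make a short forward move and stop, so the balls roll out.

To stay clear of the inner reach limit I'll approach from the +y side, with the scoop turned.

Request:
play_rows --targets '[{"jaw":1,"dx":0,"dy":0,"dz":0,"yaw":0},{"jaw":1,"dx":0,"dy":0,"dz":0,"yaw":0},{"jaw":1,"dx":0,"dy":0.003,"dz":0,"yaw":0.02},{"jaw":1,"dx":0.001,"dy":0.006,"dz":0,"yaw":0.04},{"jaw":1,"dx":0.002,"dy":0.008,"dz":0,"yaw":0.06}]' --squeeze 60

```text
clock: 12.8
tool_pos: [0.4731, -0.096, 0.2359]
eef_rot: [0.082, 0.997, 0.004, -0.014]
contact_force: [-0.2, -0.2, -1.8]
opening: 0.203
```

Run:
```python
from h import *
go([.437,.009,.236],2.356); print(r.get_state()['q'].round(2))
```

```text
t 12.80 tcp [ 0.4731 -0.096   0.2359] xang 2.978 tilt 0.029 op 0.203 F [-0.2 -0.2 -1.8] M [0.   0.02 0.02]
tool shift [0.0527 0.0977 0.0021]
yaw 0.622
[ 0.36  0.54 -0.38  1.95  0.28  0.73  1.22]
```

Request:
play_rows --targets '[{"jaw":1,"dx":0.005,"dy":0.01,"dz":0,"yaw":0.07},{"jaw":1,"dx":0.006,"dy":0.01,"dz":0,"yaw":0.07},{"jaw":1,"dx":0.007,"dy":0.009,"dz":0,"yaw":0.07},{"jaw":1,"dx":0.008,"dy":0.009,"dz":0,"yaw":0.07},{"jaw":1,"dx":0.009,"dy":0.008,"dz":0,"yaw":0.07}]'

```text
clock: 13.3
tool_pos: [0.4541, -0.0378, 0.2373]
eef_rot: [0.263, 0.965, 0.002, -0.014]
contact_force: [0.5, -0.3, -1.3]
opening: 0.202
```

Run:
```python
from h import *
go([.437,.009,.236],2.356); print(r.get_state()['q'].round(2))
```

```text
t 13.30 tcp [ 0.4541 -0.0378  0.2373] xang 2.608 tilt 0.028 op 0.202 F [ 0.5 -0.3 -1.3] M [-0.02  0.05 -0.03]
tool shift [0.0384 0.0316 0.0023]
yaw 0.252
[ 0.17  0.49 -0.27  2.03  0.19  0.66  0.82]
```

Request:
play_rows --targets '[{"jaw":1,"dx":0.01,"dy":0.007,"dz":0,"yaw":0.07},{"jaw":1,"dx":0.01,"dy":0.006,"dz":0,"yaw":0.06},{"jaw":1,"dx":0.008,"dy":0.003,"dz":0,"yaw":0.04},{"jaw":1,"dx":0.005,"dy":0.001,"dz":0,"yaw":0.02},{"jaw":1,"dx":0.001,"dy":0,"dz":0,"yaw":0}]'

```text
clock: 13.8
tool_pos: [0.435, 0.0009, 0.2387]
eef_rot: [0.357, 0.934, 0.002, -0.014]
contact_force: [-0.9, 0.6, -1.5]
opening: 0.199
```

Run:
```python
from h import *
s=snap('scene'); crop(s,'c13'); t=snap('top'); crop(t,'c13t',150,300,300,500)
S_,M=st()
C=np.array([.5575,-.111]); d=C-S_['tool_pos'][:2]; f=-M[:2,0]; f/=np.linalg.norm(f); n=np.array([-f[1],f[0]])
print('along',d@f,'lateral(left)',d@n)
```

```text
t 13.90 tcp [4.354e-01 3.000e-04 2.387e-01] xang 2.410 tilt 0.027 op 0.197 F [ 0.1 -0.7 -1.1] M [-0.04  0.03  0.02]
along 0.16519712587130372 lateral(left) -0.0012722538107938434
```

View pics/c13.png

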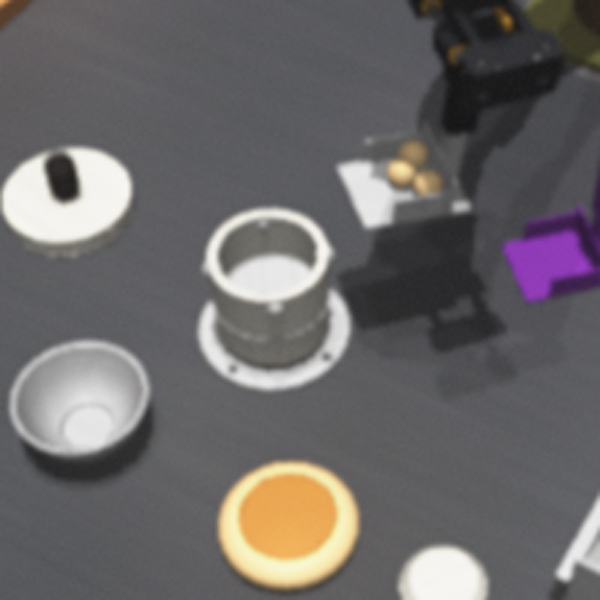

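View pics/c13t.png

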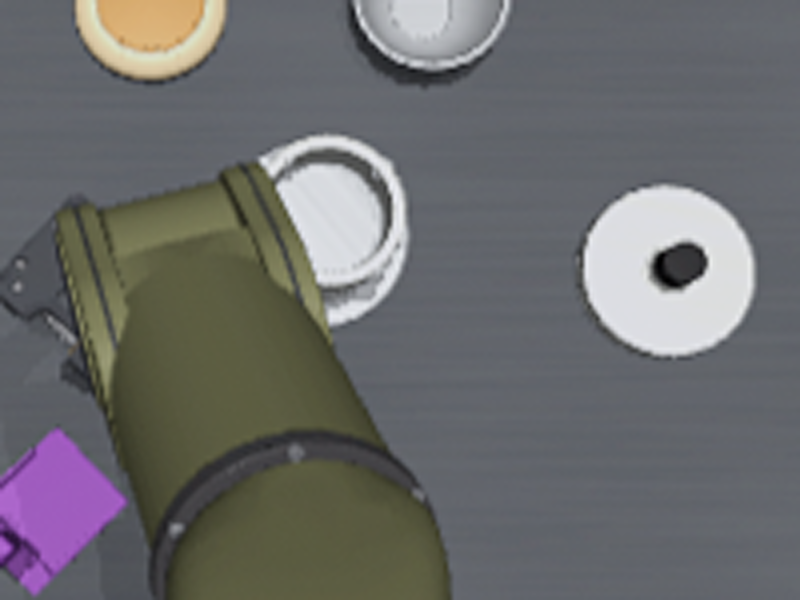

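Three balls are still in the pan, at crop (413,152), (402,173) and (428,183). The lip faces the canister with about 17 mm to go. I'll lower the lip below the rim.

Request:
play_rows --targets '[{"jaw":1,"dx":0,"dy":0,"dz":0.007,"yaw":0},{"jaw":1,"dx":0,"dy":0,"dz":0.011,"yaw":0},{"jaw":1,"dx":0,"dy":0,"dz":0.012,"yaw":0},{"jaw":1,"dx":0,"dy":0,"dz":0.01,"yaw":0},{"jaw":1,"dx":0,"dy":0,"dz":0.006,"yaw":0}]'

```text
clock: 14.4
tool_pos: [0.4363, -0.0015, 0.1903]
eef_rot: [0.359, 0.933, 0.002, -0.012]
contact_force: [-0.6, 0.4, -2.1]
opening: 0.198
```

```bash
cat >> h.py <<'E'
C=np.array([.5575,-.111])
def rel():
    S_,M=st(); d=C-S_['tool_pos'][:2]; f=-M[:2,0]; f/=np.linalg.norm(f); n=np.array([-f[1],f[0]])
    print('along %.4f lateral(left) %.4f tool z %s'%(d@f,d@n,M[:,2].round(3)), 'pitch(lip down +) %.3f'%(np.r_[f,0]@-M[:,2]))
    return f,n,S_['tool_pos']
def panalong(s):
    f,n,p=rel(); P=world(s); d=P[...,:2]-p[:2]; L=d@f; W=d@n; z=P[...,2]
    for w in (-.015,.0,.015):
        for x in np.arange(.03,.17,.006):
            mk=(abs(W-w)<.006)&(abs(L-x)<.003)&(z<p[2]-.02)
            if mk.any(): print(' %.3f:%.4f'%(x,np.median(z[mk])),end='')
        print()
E
python3 - <<'E'
from h import *
s=snap('scene'); crop(s,'c14'); panalong(s)
E
```

```text
t 14.45 tcp [ 0.436  -0.0015  0.1897] xang 2.407 tilt 0.025 op 0.202 F [-0.9 -0.2 -2.2] M [-0.08  0.05  0.03]
along 0.1636 lateral(left) 0.0002 tool z [-0.022  0.013 -1.   ] pitch(lip down +) 0.025
 0.030:0.1096 0.036:0.1114 0.042:0.0011 0.048:-0.0011 0.054:0.0002 0.060:-0.0012 0.066:0.0982 0.072:0.0020 0.078:0.0994 0.084:-0.0003 0.090:0.0020 0.096:-0.0011 0.102:0.0055 0.108:0.0041 0.114:0.1035 0.120:0.0947 0.126:0.0748 0.132:0.0521 0.138:0.0524 0.144:0.0522 0.150:0.0529 0.156:0.0525 0.162:0.0516 0.168:0.0536
 0.030:-0.0006 0.036:0.0001 0.042:0.1106 0.048:0.0983 0.054:0.1022 0.060:0.1000 0.066:0.0030 0.072:0.0955 0.078:0.0015 0.084:0.0017 0.090:0.0510 0.096:0.0000 0.102:0.0055 0.108:0.0035 0.114:0.1038 0.120:0.1013 0.126:0.0557 0.132:0.0537 0.138:0.0530 0.144:0.0526 0.150:0.0536 0.156:0.0530 0.162:0.0543 0.168:0.0523
 0.030:0.0014 0.036:0.1148 0.042:0.1078 0.048:0.0965 0.054:-0.0003 0.060:0.0006 0.066:0.0487 0.072:0.0969 0.078:0.0986 0.084:0.0011 0.090:0.0984 0.096:-0.0005 0.102:0.0041 0.108:0.0054 0.114:0.0645 0.120:0.1035 0.126:0.0931
```

View pics/c14.png

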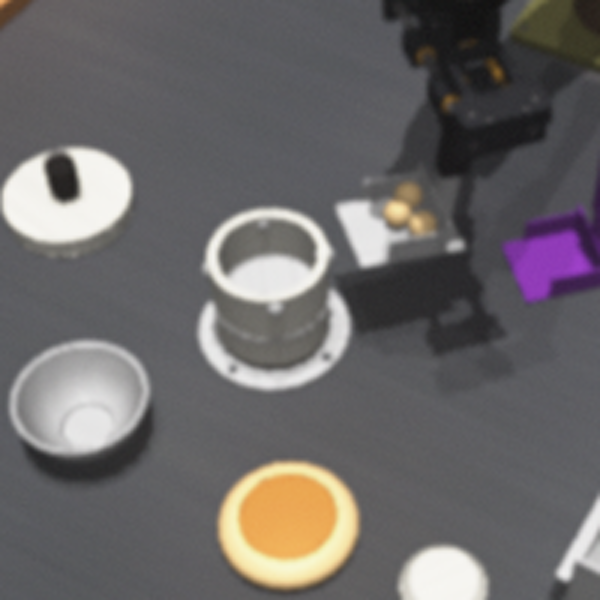

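Request:
play_rows --targets '[{"jaw":1,"dx":-0.003,"dy":0,"dz":0,"yaw":0},{"jaw":1,"dx":-0.005,"dy":0,"dz":0,"yaw":0},{"jaw":1,"dx":-0.003,"dy":0,"dz":0,"yaw":0},{"jaw":1,"dx":-0.001,"dy":0,"dz":0,"yaw":0},{"jaw":1,"dx":0,"dy":0,"dz":0,"yaw":0}]' --squeeze 5

```text
clock: 14.95
tool_pos: [0.4469, -0.0111, 0.1899]
eef_rot: [0.36, 0.933, 0.002, -0.012]
contact_force: [0.3, -1.0, -0.7]
opening: 0.202
```

```bash
cat >> h.py <<'E'
def slope(s):
    f,n,p=rel(); P=world(s); d=P[...,:2]-p[:2]; L=d@f; W=d@n; z=P[...,2]; h=p[2]-z
    m=(L>.03)&(L<.105)&(abs(W)<.033)&(h>.080)&(h<.105)
    X=np.c_[L[m],W[m],np.ones(m.sum())]; y=z[m]; w=np.ones(len(y),bool)
    # keep lowest surface: iterative trimming
    for _ in range(12):
        c=np.linalg.lstsq(X[w],y[w],rcond=None)[0]; e=y-X@c; w=(abs(e)<.004) if _>4 else (e<.004)
    print('n',w.sum(),'slope along %.3f lateral %.3f'%(c[0],c[1]),'L range',L[m][w].min().round(4),np.percentile(L[m][w],98).round(4),'z at .084: %.4f'%(c@[.084,0,1]))
E
python3 - <<'E'
from h import *
s=snap('scene'); slope(s)
E
```

```text
t 15.00 tcp [ 0.4468 -0.0111  0.1899] xang 2.406 tilt 0.024 op 0.211 F [ 0.3 -0.9 -2.1] M [-0.01  0.03 -0.01]
along 0.1491 lateral(left) 0.0002 tool z [-0.02   0.013 -1.   ] pitch(lip down +) 0.023
n 326 slope along 0.114 lateral -0.012 L range 0.0389 0.1032 z at .084: 0.1008
```

Request:
play_rows --targets '[{"jaw":1,"dx":-0.003,"dy":0,"dz":0,"yaw":0},{"jaw":1,"dx":-0.003,"dy":0,"dz":0,"yaw":0},{"jaw":1,"dx":-0.002,"dy":0,"dz":0,"yaw":0},{"jaw":1,"dx":0,"dy":0,"dz":0,"yaw":0},{"jaw":1,"dx":0,"dy":0,"dz":0,"yaw":0}]' --squeeze 3

```text
clock: 15.5
tool_pos: [0.4524, -0.0159, 0.1902]
eef_rot: [0.359, 0.933, 0.003, -0.012]
contact_force: [-0.7, -0.0, -0.4]
opening: 0.206
```

Run:
```python
from h import *
s=snap('scene'); slope(s); crop(s,'c15')
```

```text
t 15.55 tcp [ 0.4524 -0.0159  0.1902] xang 2.407 tilt 0.025 op 0.204 F [-1.1  1.2  0.1] M [0.06 0.19 0.  ]
along 0.1417 lateral(left) -0.0000 tool z [-0.021  0.014 -1.   ] pitch(lip down +) 0.025
n 360 slope along 0.100 lateral -0.004 L range 0.0381 0.103 z at .084: 0.0996
```

View pics/c15.png

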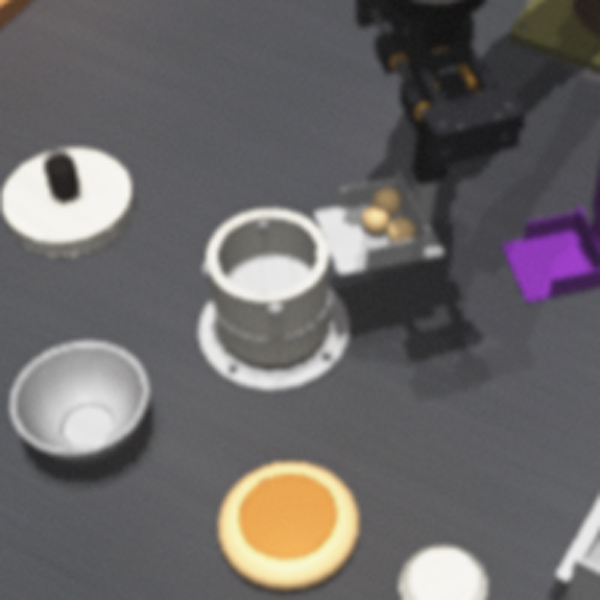

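The lip touches the canister wall with about 1.6 N pushing back, and the pan is starting to turn. I'll continue.

Request:
play_rows --targets '[{"jaw":1,"dx":-0.003,"dy":0,"dz":0,"yaw":0},{"jaw":1,"dx":-0.003,"dy":0,"dz":0,"yaw":0},{"jaw":1,"dx":-0.002,"dy":0,"dz":0,"yaw":0},{"jaw":1,"dx":-0.001,"dy":0,"dz":0,"yaw":0},{"jaw":1,"dx":0,"dy":0,"dz":0,"yaw":0}]'

```text
clock: 16.05
tool_pos: [0.458, -0.0211, 0.1902]
eef_rot: [0.358, 0.933, 0.003, -0.014]
contact_force: [-2.8, 1.5, 2.1]
opening: 0.202
```

Run:
```python
from h import *
s=snap('scene'); slope(s); crop(s,'c16')
```

```text
t 16.10 tcp [ 0.458  -0.0211  0.1901] xang 2.409 tilt 0.028 op 0.207 F [-1.9  2.1  3.4] M [0.33 0.41 0.06]
along 0.1341 lateral(left) -0.0002 tool z [-0.024  0.015 -1.   ] pitch(lip down +) 0.027
n 366 slope along 0.091 lateral 0.006 L range 0.0307 0.1004 z at .084: 0.1006
```

View pics/c16.png

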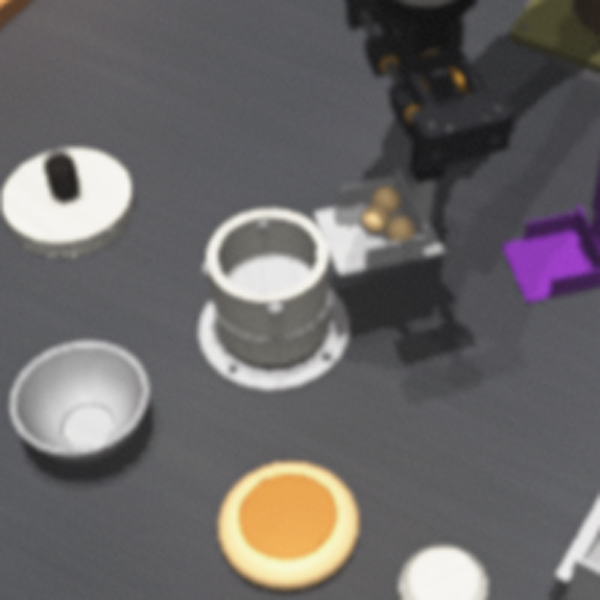

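Run:
```python
from h import *
for n in ['scene']:
    s=snap(n); crop(s,'c17',150,220,260,350)
    f,nn,p=rel(); P=world(s); d=P[...,:2]-C; L=d@f; W=d@nn; z=P[...,2]
    for w in np.arange(-.035,.036,.01):
        print('W%.3f'%w,end='')
        for x in np.arange(-.09,-.03,.004):
            mk=(abs(W-w)<.005)&(abs(L-x)<.002)&(z>.07)&(z<.14)
            if mk.any(): print(' %d:%.1f'%(x*1000,1000*np.median(z[mk])),end='')
        print()
```

```text
t 16.15 tcp [ 0.4579 -0.0211  0.1901] xang 2.409 tilt 0.028 op 0.204 F [-1.   1.1  2.5] M [0.35 0.44 0.  ]
along 0.1341 lateral(left) -0.0002 tool z [-0.024  0.015 -1.   ] pitch(lip down +) 0.027
W-0.035 -90:109.6 -86:110.3 -81:106.1 -77:109.5 -73:109.8 -69:98.3 -65:97.2 -61:98.3 -57:99.2 -53:100.3 -49:98.6 -37:104.9 -33:101.8
W-0.025 -90:97.3 -86:97.8 -81:97.2 -77:97.9 -73:98.5 -69:99.1 -65:98.6 -61:98.1 -57:98.2 -53:98.9 -49:99.6 -41:105.5 -37:95.1 -33:90.1
W-0.015 -90:115.5 -86:94.0 -81:98.3 -77:98.8 -73:99.2 -69:98.2 -65:98.7 -61:98.7 -57:97.6 -53:99.5 -49:98.8 -45:103.5 -41:91.9 -37:90.3
W-0.005 -90:119.5 -86:109.0 -81:100.0 -77:99.9 -73:97.5 -69:99.3 -65:100.3 -61:97.6 -57:99.5 -53:99.9 -49:102.9 -45:103.9 -41:94.4
W0.005 -90:106.9 -86:98.4 -81:97.1 -77:98.1 -73:97.4 -69:99.8 -65:99.9 -61:98.9 -57:99.1 -53:99.5 -49:99.4 -45:104.8 -41:100.1
W0.015 -90:96.1 -86:98.4 -81:98.2 -77:99.4 -73:97.3 -69:98.7 -65:99.2 -61:98.7 -57:97.5 -53:99.9 -49:93.7 -45:103.9 -41:102.1 -37:94.1
W0.025 -77:98.5 -73:97.5 -69:98.3 -65:100.9 -61:99.6 -57:100.4 -53:99.4 -49:100.9 -41:95.4 -37:103.6 -33:104.1
W0.035 -90:109.3 -86:109.7 -81:112.2 -77:111.6 -73:105.5 -69:96.9 -65:99.2 -61:99.1 -57:98.8 -53:100.4 -49:100.3 -37:84.4 -33:92.2
```

View pics/c17.png

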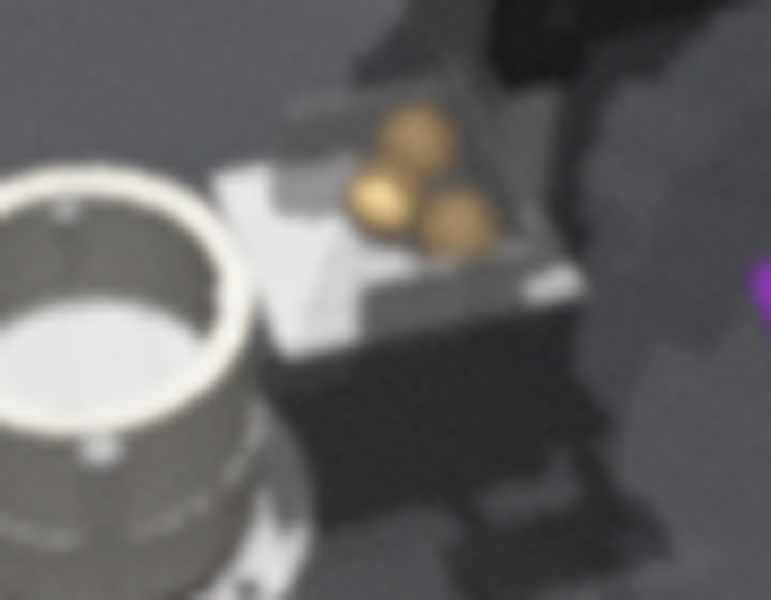

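The lip sits against the outer wall about 4 mm below the rim, and the pan floor is now nearly level. My slope fit had picked up rim points, so I'm refitting without them.

```bash
cat >> h.py <<'E'
def slope2(s,lo=-.095,hi=-.052,zlo=.09,zhi=.108,off=None):
    f,nn,p=rel(); P=world(s); d=P[...,:2]-(C if off is None else off); L=d@f; W=d@nn; z=P[...,2]
    m=(L>lo)&(L<hi)&(abs(W)<.030)&(z>zlo)&(z<zhi)
    X=np.c_[L[m],W[m],np.ones(m.sum())]; y=z[m]; w=np.ones(len(y),bool)
    for _ in range(15):
        c=np.linalg.lstsq(X[w],y[w],rcond=None)[0]; e=y-X@c; w=(abs(e)<.003) if _>4 else (e<.003)
    print('n',w.sum(),'slope along %.3f lateral %.3f  z@-.05 %.4f'%(c[0],c[1],c@[-.05,0,1]))
E
python3 - <<'E'
from h import *
for i in range(2): slope2(snap('scene'))
E
```

```text
t 16.20 tcp [ 0.458  -0.0211  0.1901] xang 2.409 tilt 0.028 op 0.206 F [-2.5  1.1  2.3] M [ 0.32  0.47 -0.02]
along 0.1341 lateral(left) -0.0002 tool z [-0.024  0.015 -1.   ] pitch(lip down +) 0.027
n 231 slope along 0.072 lateral -0.002  z@-.05 0.0999
t 16.25 tcp [ 0.4579 -0.0211  0.1901] xang 2.409 tilt 0.028 op 0.207 F [-1.3  1.5  1.7] M [ 0.28  0.41 -0.03]
along 0.1341 lateral(left) -0.0002 tool z [-0.024  0.015 -1.   ] pitch(lip down +) 0.027
n 225 slope along 0.072 lateral 0.000  z@-.05 0.0999
```

Request:
play_rows --targets '[{"jaw":1,"dx":-0.002,"dy":0,"dz":0,"yaw":0},{"jaw":1,"dx":-0.002,"dy":0,"dz":0,"yaw":0},{"jaw":1,"dx":-0.002,"dy":0,"dz":0,"yaw":0},{"jaw":1,"dx":0,"dy":0,"dz":0,"yaw":0},{"jaw":1,"dx":0,"dy":0,"dz":0,"yaw":0}]'

```text
clock: 16.75
tool_pos: [0.4626, -0.0253, 0.19]
eef_rot: [0.358, 0.934, 0.003, -0.014]
contact_force: [-2.9, 2.1, 2.9]
opening: 0.202
```

Run:
```python
from h import *
s=snap('scene'); slope2(s); crop(s,'c18',150,220,260,350)
```

```text
t 16.80 tcp [ 0.4626 -0.0253  0.19  ] xang 2.409 tilt 0.028 op 0.206 F [-2.3  2.2  2.8] M [0.36 0.47 0.02]
along 0.1278 lateral(left) -0.0002 tool z [-0.024  0.015 -1.   ] pitch(lip down +) 0.028
n 218 slope along 0.034 lateral -0.007  z@-.05 0.0996
```

View pics/c18.png

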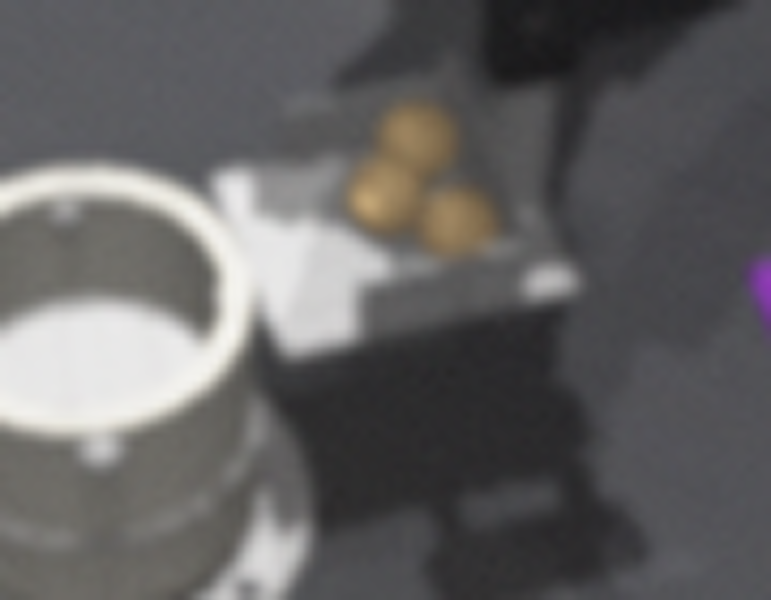

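The pan is now about 0.03 rad lip-up with the balls still at the back, at crop (418,138), (385,193) and (460,220). I'll clamp and raise the lip just over the rim.

Request:
play_rows --targets '[{"jaw":1,"dx":0,"dy":0,"dz":0,"yaw":0},{"jaw":1,"dx":0,"dy":0,"dz":0,"yaw":0},{"jaw":1,"dx":0,"dy":0,"dz":-0.005,"yaw":0},{"jaw":1,"dx":0,"dy":0,"dz":-0.008,"yaw":0},{"jaw":1,"dx":0,"dy":0,"dz":-0.006,"yaw":0}]' --squeeze 60

```text
clock: 17.3
tool_pos: [0.4638, -0.0269, 0.2094]
eef_rot: [0.359, 0.933, 0.002, -0.013]
contact_force: [0.1, 0.6, -1.4]
opening: 0.196
```

Run:
```python
from h import *
s=snap('scene'); slope2(s,zlo=.1,zhi=.13); crop(s,'c19',150,220,260,350)
```

```text
t 17.35 tcp [ 0.4644 -0.0269  0.2102] xang 2.408 tilt 0.026 op 0.199 F [ 0.7  0.6 -1.6] M [-0.04  0.03  0.02]
along 0.1255 lateral(left) -0.0000 tool z [-0.022  0.013 -1.   ] pitch(lip down +) 0.025
n 222 slope along 0.022 lateral -0.007  z@-.05 0.1186
```

View pics/c19.png

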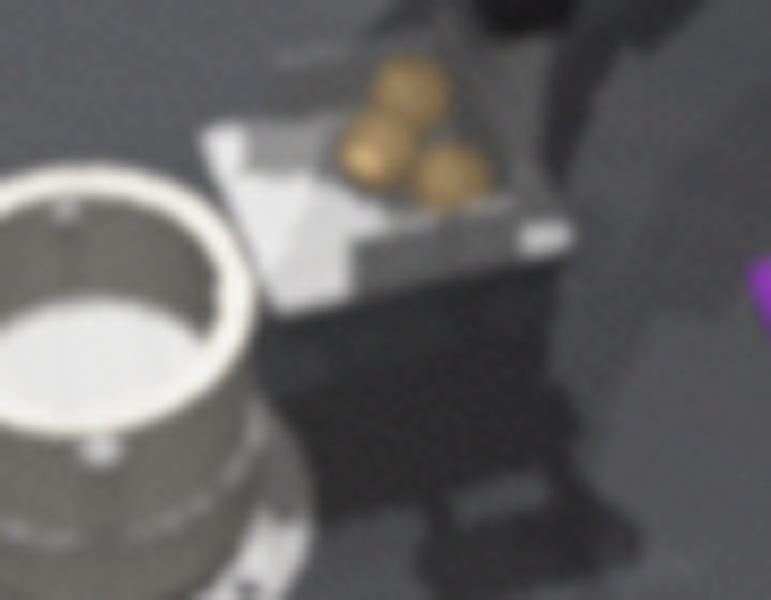

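Request:
play_rows --targets '[{"jaw":1,"dx":-0.01,"dy":0,"dz":0,"yaw":0},{"jaw":1,"dx":-0.024,"dy":0,"dz":0,"yaw":0},{"jaw":1,"dx":0,"dy":0,"dz":0,"yaw":0},{"jaw":1,"dx":0,"dy":0,"dz":0,"yaw":0},{"jaw":1,"dx":0,"dy":0,"dz":0,"yaw":0}]'

```text
clock: 17.85
tool_pos: [0.4927, -0.0526, 0.2101]
eef_rot: [0.359, 0.933, 0.002, -0.011]
contact_force: [-0.8, -0.3, -1.7]
opening: 0.198
```

Run:
```python
from h import *
s=snap('scene'); slope2(s,zlo=.1,zhi=.13,lo=-.06,hi=-.012); crop(s,'c20',150,220,240,330)
```

```text
t 17.90 tcp [ 0.4925 -0.0524  0.2101] xang 2.407 tilt 0.022 op 0.195 F [-0.  -0.6 -2.7] M [0.03 0.04 0.  ]
along 0.0876 lateral(left) 0.0001 tool z [-0.019  0.012 -1.   ] pitch(lip down +) 0.022
n 132 slope along 0.031 lateral -0.005  z@-.05 0.1188
```

View pics/c20.png

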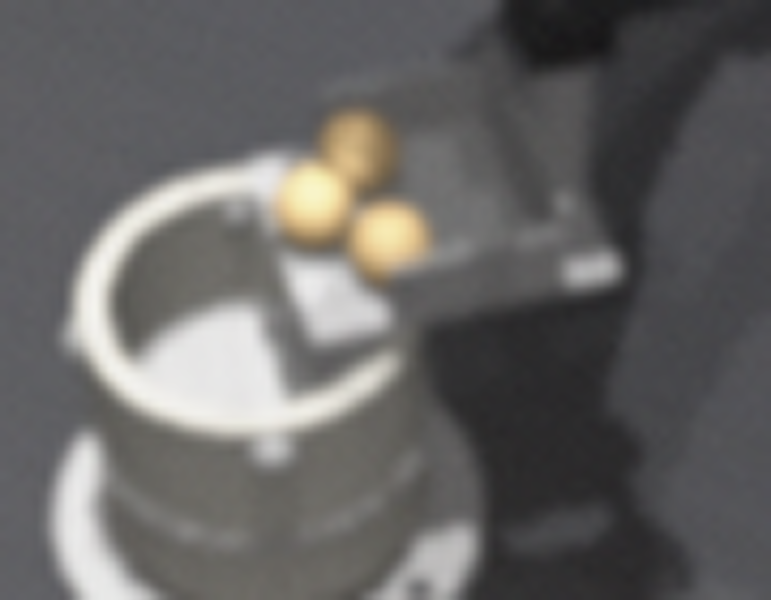

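The balls are rolling forward along the pan towards the lip, at crop (357,148), (313,203) and (388,238). I'll hold still and let them run out.

Request:
play_rows --targets '[{"jaw":1,"dx":0,"dy":0,"dz":0,"yaw":0},{"jaw":1,"dx":0,"dy":0,"dz":0,"yaw":0},{"jaw":1,"dx":0,"dy":0,"dz":0,"yaw":0},{"jaw":1,"dx":0,"dy":0,"dz":0,"yaw":0},{"jaw":1,"dx":0,"dy":0,"dz":0,"yaw":0}]'

```text
clock: 18.4
tool_pos: [0.4912, -0.0512, 0.21]
eef_rot: [0.358, 0.934, 0.002, -0.012]
contact_force: [0.4, -0.1, -1.4]
opening: 0.199
```

Run:
```python
from h import *
s=snap('scene'); st(); crop(s,'c21',150,220,240,330)
```

```text
t 18.45 tcp [ 0.4913 -0.0512  0.21  ] xang 2.409 tilt 0.024 op 0.200 F [-0.3  0.4 -1.5] M [-0.05 -0.01 -0.01]
```

View pics/c21.png

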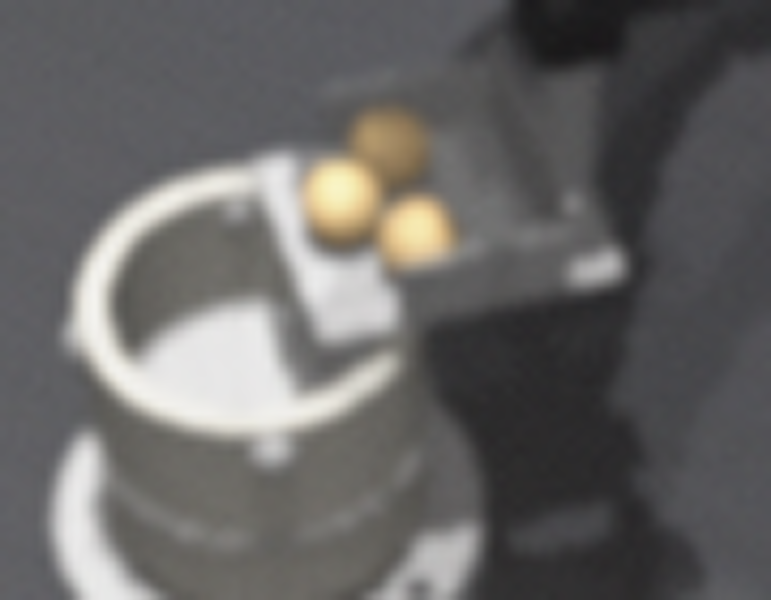

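They lacked speed and are rolling slowly back. I'll back off gently and flick again, faster.

Request:
play_rows --targets '[{"jaw":1,"dx":0,"dy":0,"dz":0,"yaw":0},{"jaw":1,"dx":0,"dy":0,"dz":0,"yaw":0},{"jaw":1,"dx":0.002,"dy":0,"dz":0,"yaw":0},{"jaw":1,"dx":0.004,"dy":0,"dz":0,"yaw":0},{"jaw":1,"dx":0.005,"dy":0,"dz":0,"yaw":0}]'

```text
clock: 18.95
tool_pos: [0.483, -0.0437, 0.2103]
eef_rot: [0.359, 0.933, 0.002, -0.011]
contact_force: [0.7, 0.7, -2.3]
opening: 0.195
```

Request:
play_rows --targets '[{"jaw":1,"dx":0.006,"dy":0,"dz":0,"yaw":0},{"jaw":1,"dx":0.006,"dy":0,"dz":0,"yaw":0},{"jaw":1,"dx":0.005,"dy":0,"dz":0,"yaw":0},{"jaw":1,"dx":0.003,"dy":0,"dz":0,"yaw":0},{"jaw":1,"dx":0.001,"dy":0,"dz":0,"yaw":0}]'

```text
clock: 19.45
tool_pos: [0.4648, -0.0273, 0.211]
eef_rot: [0.358, 0.934, 0.002, -0.012]
contact_force: [-0.2, 0.5, -2.6]
opening: 0.2
```

Run:
```python
from h import *
s=snap('scene'); slope2(s,zlo=.1,zhi=.13); crop(s,'c22',150,220,250,340)
```

```text
t 19.50 tcp [ 0.4648 -0.0273  0.211 ] xang 2.410 tilt 0.024 op 0.195 F [ 1.   0.3 -2.5] M [-0.05 -0.02 -0.03]
along 0.1249 lateral(left) -0.0004 tool z [-0.021  0.013 -1.   ] pitch(lip down +) 0.024
n 202 slope along 0.044 lateral 0.003  z@-.05 0.1205
```

View pics/c22.png

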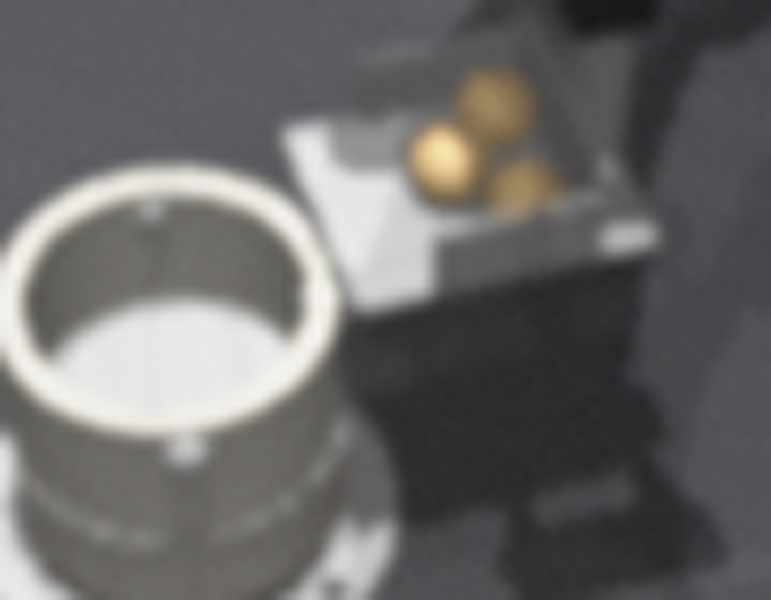

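The slope is still about 0.03 rad lip-up. Instead of flicking harder, I'll level the pan a little more against the wall the same way.

Request:
play_rows --targets '[{"jaw":1,"dx":0.003,"dy":0,"dz":0,"yaw":0},{"jaw":1,"dx":0.003,"dy":0,"dz":0.003,"yaw":0},{"jaw":1,"dx":0,"dy":0,"dz":0.007,"yaw":0},{"jaw":1,"dx":0,"dy":0,"dz":0.007,"yaw":0},{"jaw":1,"dx":0,"dy":0,"dz":0.003,"yaw":0}]'

```text
clock: 20.0
tool_pos: [0.4603, -0.0231, 0.1898]
eef_rot: [0.358, 0.934, 0.003, -0.011]
contact_force: [0.3, 0.8, -1.8]
opening: 0.2
```

Run:
```python
from h import *
s=snap('scene'); slope2(s,zlo=.09,zhi=.11,hi=-.056); crop(s,'c23',150,220,250,340)
```

```text
t 20.05 tcp [ 0.4601 -0.0231  0.1895] xang 2.409 tilt 0.024 op 0.198 F [ 0.8 -0.2 -1.9] M [-0.02  0.    0.01]
along 0.1312 lateral(left) -0.0003 tool z [-0.02   0.013 -1.   ] pitch(lip down +) 0.023
n 224 slope along 0.038 lateral -0.005  z@-.05 0.0996
```

View pics/c23.png

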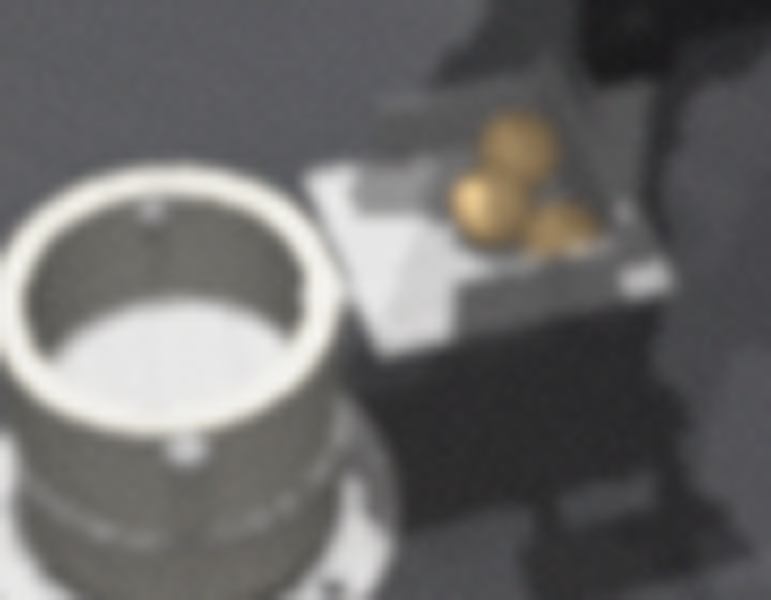

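Request:
play_rows --targets '[{"jaw":1,"dx":-0.001,"dy":0,"dz":0,"yaw":0},{"jaw":1,"dx":-0.003,"dy":0,"dz":0,"yaw":0},{"jaw":1,"dx":-0.003,"dy":0,"dz":0,"yaw":0},{"jaw":1,"dx":-0.003,"dy":0,"dz":0,"yaw":0},{"jaw":1,"dx":0,"dy":0,"dz":0,"yaw":0}]' --squeeze 3

```text
clock: 20.55
tool_pos: [0.4679, -0.0301, 0.1891]
eef_rot: [0.358, 0.934, 0.002, -0.012]
contact_force: [0.9, 0.7, -2.2]
opening: 0.203
```

Run:
```python
from h import *
s=snap('scene'); slope2(s,zlo=.09,zhi=.11,hi=-.053); crop(s,'c24',150,220,250,340)
```

```text
t 20.60 tcp [ 0.4678 -0.03    0.1891] xang 2.409 tilt 0.025 op 0.203 F [ 0.2  0.7 -1.1] M [-0.04 -0.05 -0.03]
along 0.1208 lateral(left) -0.0003 tool z [-0.021  0.013 -1.   ] pitch(lip down +) 0.024
n 228 slope along -0.039 lateral -0.009  z@-.05 0.0918
```

View pics/c24.png

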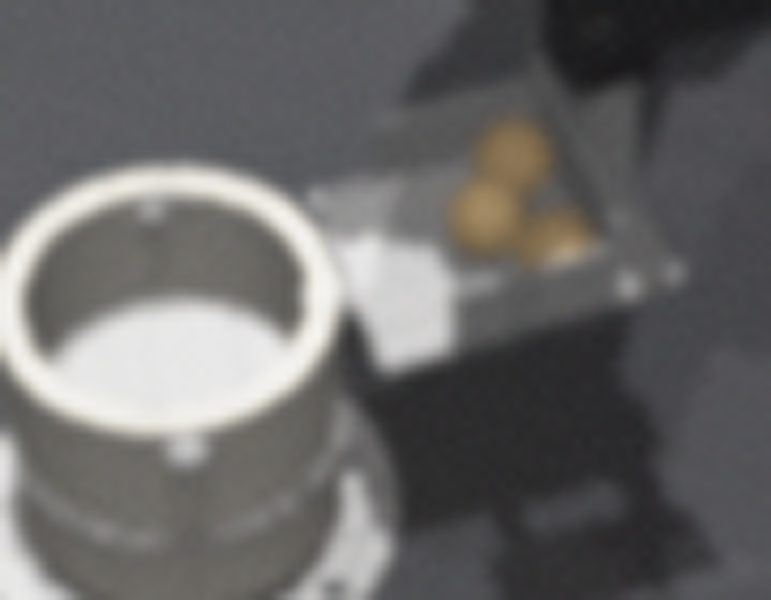

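The pan swung over to slightly lip-down (−0.04 rad) and the balls are about to roll. I'll clamp, raise and move over the mouth at once.

Request:
play_rows --targets '[{"jaw":1,"dx":0,"dy":0,"dz":-0.014,"yaw":0},{"jaw":1,"dx":0,"dy":0,"dz":-0.013,"yaw":0},{"jaw":1,"dx":-0.012,"dy":0,"dz":-0.003,"yaw":0},{"jaw":1,"dx":-0.025,"dy":0,"dz":0,"yaw":0},{"jaw":1,"dx":0,"dy":0,"dz":0,"yaw":0}]' --squeeze 60

```text
clock: 21.1
tool_pos: [0.4974, -0.0565, 0.2197]
eef_rot: [0.358, 0.934, 0.002, -0.011]
contact_force: [-0.6, 0.9, -2.2]
opening: 0.199
```

Run:
```python
from h import *
s=snap('scene'); slope2(s,zlo=.1,zhi=.14,lo=-.06,hi=-.012); crop(s,'c25',150,220,240,330)
```

```text
t 21.15 tcp [ 0.4958 -0.055   0.2195] xang 2.411 tilt 0.025 op 0.197 F [ 0.3  0.7 -2.2] M [-0.01 -0.02 -0.  ]
along 0.0834 lateral(left) -0.0005 tool z [-0.021  0.013 -1.   ] pitch(lip down +) 0.025
n 63 slope along 0.178 lateral -0.325  z@-.05 0.1125
```

View pics/c25.png

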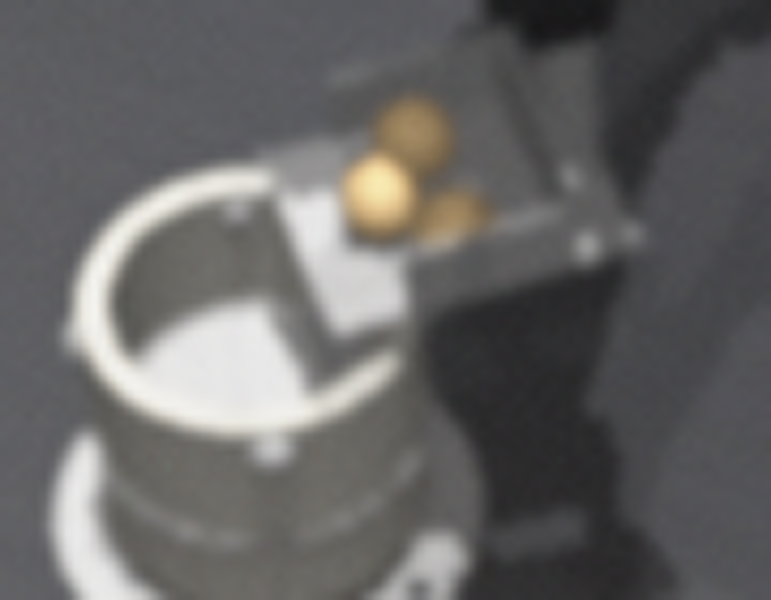

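Request:
play_rows --targets '[{"jaw":1,"dx":0,"dy":0,"dz":0,"yaw":0},{"jaw":1,"dx":0,"dy":0,"dz":0,"yaw":0},{"jaw":1,"dx":0,"dy":0,"dz":0,"yaw":0},{"jaw":1,"dx":0,"dy":0,"dz":0,"yaw":0},{"jaw":1,"dx":0,"dy":0,"dz":0,"yaw":0}]'

```text
clock: 21.65
tool_pos: [0.4936, -0.0532, 0.2192]
eef_rot: [0.356, 0.934, 0.002, -0.014]
contact_force: [1.2, -0.2, -1.5]
opening: 0.196
```

Run:
```python
from h import *
s=snap('scene'); st(); crop(s,'c26',150,220,240,330)
```

```text
t 21.70 tcp [ 0.4936 -0.0532  0.2192] xang 2.414 tilt 0.028 op 0.200 F [-0.5  0.3 -0.7] M [-0.06 -0.01 -0.  ]
```

View pics/c26.png

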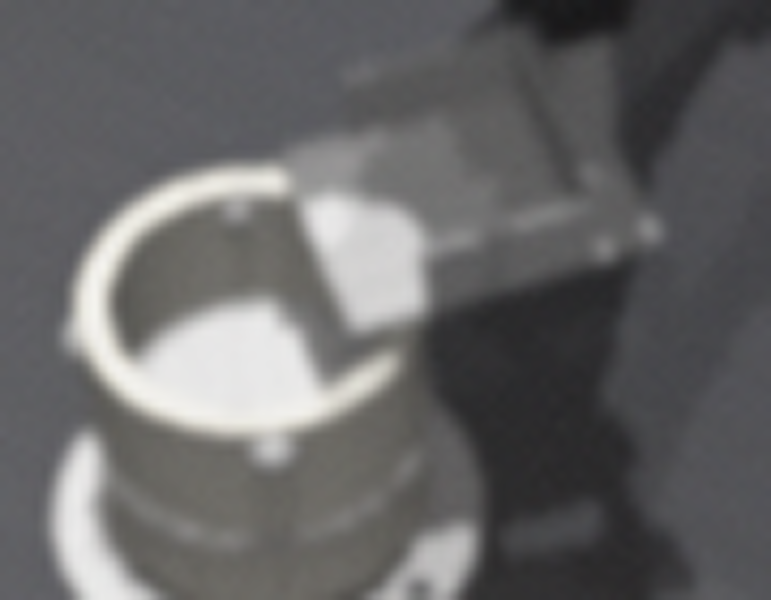

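Run:
```python
from h import *
s=snap('scene','scene27'); balls(s,x0=0.1,x1=.8,y0=-.6,y1=.5)
t=snap('top','top27')
```

```text
ball px [205.3  76.6] n 21 ctr [ 0.1946 -0.5926  0.0174] tub [-0.3167 -0.8684]
ball px [180.8  98. ] n 64 ctr [ 0.3216 -0.5939  0.0166] tub [-0.1897 -0.8657]
ball px [160.1 116.1] n 14 ctr [ 0.4236 -0.5943  0.0159] tub [-0.0877 -0.8629]
ball px [276.7 269.9] n 779 ctr [0.7132 0.0049 0.017 ] tub [ 0.1832 -0.2551]
ball px [254.  275.5] n 2 ctr [ 0.7483 -0.0386  0.0097] tub [ 0.2196 -0.2974]
ball px [255. 280.] n 3 ctr [ 0.757  -0.0302  0.0086] tub [ 0.2281 -0.2887]
ball px [256.5 283.5] n 2 ctr [ 0.7632 -0.022   0.0095] tub [ 0.234  -0.2804]
ball px [289.9 287.5] n 10 ctr [0.7334 0.0511 0.0085] tub [ 0.2019 -0.2082]
ball px [264.4 290.7] n 9 ctr [0.7693 0.0034 0.0081] tub [ 0.2393 -0.2548]
ball px [285. 291.] n 1 ctr [0.7479 0.0461 0.0099] tub [ 0.2166 -0.2128]
ball px [270.5 293. ] n 2 ctr [0.7674 0.0188 0.0076] tub [ 0.237  -0.2395]
ball px [279.5 293. ] n 2 ctr [0.7571 0.0367 0.0066] tub [ 0.226  -0.2219]
ball px [283. 292.] n 1 ctr [0.7506 0.0421 0.0057] tub [ 0.2194 -0.2167]
```

View pics/scene27.png

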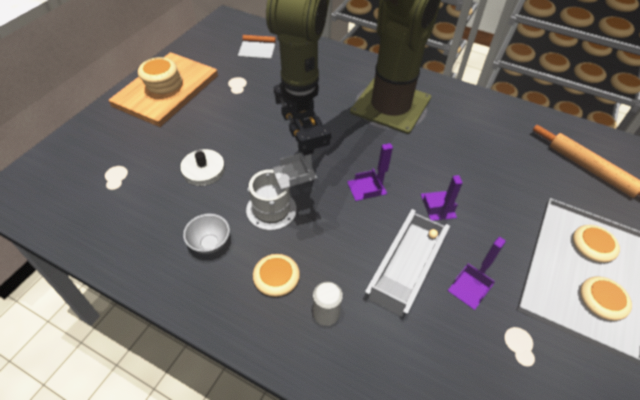

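View pics/top27.png

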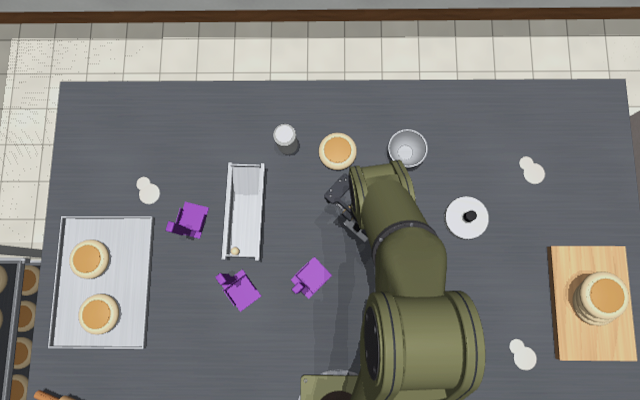

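The pan is empty and no ball is on the bench. The fourth ball is still in the tub, at scene (433,233). The three poured balls must be in the canister under the pan, which I'll check once the scoop is away. Next I'll carry the empty scoop to the free bench spot at about (0.52, 0.11).

Request:
play_rows --targets '[{"jaw":1,"dx":0.015,"dy":0.02,"dz":0,"yaw":0},{"jaw":1,"dx":0.02,"dy":0.03,"dz":0,"yaw":0},{"jaw":1,"dx":0.02,"dy":0.03,"dz":0,"yaw":0},{"jaw":1,"dx":0.02,"dy":0.03,"dz":0,"yaw":0},{"jaw":1,"dx":0.01,"dy":0.018,"dz":0,"yaw":0}]'

```text
clock: 22.3
tool_pos: [0.5167, 0.0984, 0.2203]
eef_rot: [0.361, 0.932, 0.001, -0.013]
contact_force: [0.5, -0.0, -1.5]
opening: 0.197
```

Request:
play_rows --targets '[{"jaw":1,"dx":0,"dy":0,"dz":0.02,"yaw":0},{"jaw":1,"dx":0,"dy":0,"dz":0.025,"yaw":0},{"jaw":1,"dx":0,"dy":0,"dz":0.025,"yaw":0},{"jaw":1,"dx":0,"dy":0,"dz":0.015,"yaw":0},{"jaw":1,"dx":0,"dy":0,"dz":0.005,"yaw":0}]'

```text
clock: 22.8
tool_pos: [0.5176, 0.1074, 0.1289]
eef_rot: [0.357, 0.934, 0.005, -0.011]
contact_force: [-0.5, 0.1, -1.9]
opening: 0.193
```

Run:
```python
from h import *
s=snap('scene','scene28'); crop(s,'c28',90,290,210,410); go([.52,.11,.1])
P=world(s)
for u,v in [(268,185),(262,190),(275,190),(268,195)]: print(P[v,u].round(3),s['frame'][v,u])
```

```text
t 22.85 tcp [0.5175 0.1073 0.1288] xang 2.412 tilt 0.024 op 0.196 F [ 0.5  0.5 -1.8] M [-0.01  0.01  0.03]
tool shift [-0.0008  0.0036  0.0288]
[ 0.525 -0.136  0.056] [175 175 174]
[ 0.546 -0.141  0.053] [230 229 230]
[ 0.528 -0.113  0.052] [233 232 231]
[ 0.552 -0.119  0.052] [231 230 230]
```

View pics/c28.png

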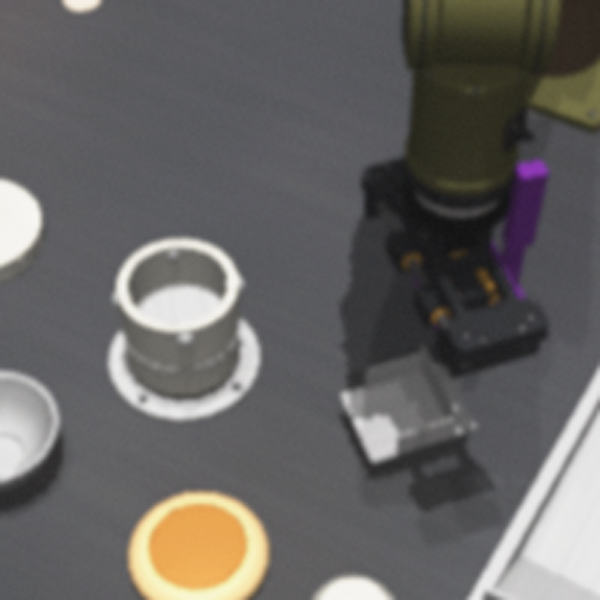

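Run:
```python
from h import *
t=snap('top','top28'); crop(t,'c28t',150,270,320,500)
P=world(t); d=np.hypot(P[...,0]-.5565,P[...,1]+.112); m=d<.036; print(np.percentile(P[m][:,2],[0,5,25,50,75,95,100]).round(4))
balls(t,x0=0.1,x1=.66,y0=-.5,y1=.5)
t0=dict(np.load('top0.npz')); P=world(t0); print(np.percentile(P[np.hypot(P[...,0]-.5565,P[...,1]+.112)<.036][:,2],[0,5,25,50,75,95,100]).round(4))
```

```text
[0.0468 0.0502 0.0524 0.054  0.0557 0.058  0.0613]
[0.0478 0.0502 0.0526 0.0542 0.0557 0.0582 0.0605]
```

View pics/c28t.png

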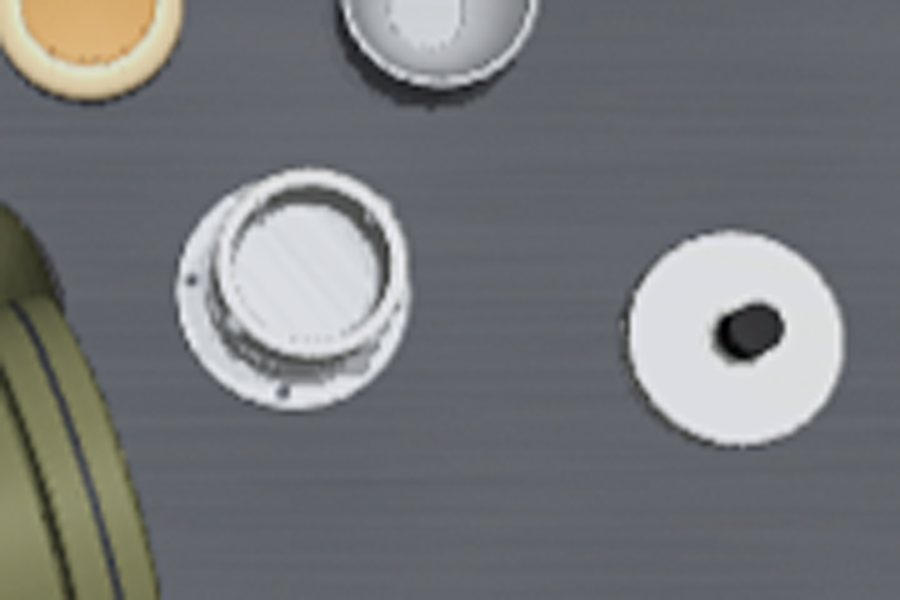

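The canister interior shows the same flat surface at about 54 mm before and after the pour, so it seems to hide what lies below it. To be sure nothing spilled, I'll diff both views against the first pictures.

Run:
```python
from h import *
for n in ['scene','top']:
    s=snap(n); s0=dict(np.load(n+'0.npz'))
    d=cv2.absdiff(cv2.GaussianBlur(s['frame'],(3,3),0),cv2.GaussianBlur(s0['frame'],(3,3),0)).max(-1)
    P=world(s)
    m=((d>45)).astype(np.uint8)*255
    out=cv2.cvtColor(s['frame'],cv2.COLOR_RGB2BGR); out[m>0]=(0,0,255); cv2.imwrite(f'pics/diff_{n}.png',out)
    a=(P[...,2]-world(s0)[...,2]); 
    hsv=cv2.cvtColor(s['frame'],cv2.COLOR_RGB2HSV)
    k,l,stt,c=cv2.connectedComponentsWithStats(((m>0)&(hsv[...,0]>8)&(hsv[...,0]<30)&(hsv[...,1]>50)&(hsv[...,2]>90)).astype(np.uint8))
    for i in range(1,k):
        if stt[i,4]>4: print(n,c[i].round(),stt[i,4],np.nanmedian(P[l==i],0).round(3))
```

```text
scene [425.   1.] 10 [0.042 0.053 0.384]
scene [430.   2.] 15 [0.039 0.065 0.384]
scene [438.   5.] 48 [-0.93  -0.124 -0.125]
scene [349.  29.] 5 [0.507 0.049 0.546]
scene [433.  28.] 9 [-0.737 -0.077 -0.124]
scene [393.  57.] 170 [0.512 0.134 0.525]
scene [383.  65.] 74 [0.527 0.125 0.512]
scene [395.  83.] 37 [0.532 0.151 0.489]
scene [379.  84.] 164 [0.542 0.127 0.484]
scene [389.  84.] 25 [0.538 0.144 0.488]
scene [608. 101.] 48 [-0.899  0.718 -0.328]
scene [410. 118.] 215 [0.042 0.085 0.011]
scene [601. 118.] 221 [-0.752  0.708 -0.32 ]
scene [355. 194.] 9 [0.567 0.12  0.213]
scene [589. 230.] 206 [0.241 0.637 0.029]
scene [433. 233.] 57 [0.436 0.293 0.023]
top [235. 251.] 32 [0.431 0.285 0.023]
top [103. 321.] 134 [0.241 0.639 0.032]
top [ 27. 323.] 181 [ 0.182  1.214 -0.519]
top [108. 327.] 88 [0.224 0.624 0.025]
top [ 22. 353.] 452 [ 0.069  1.219 -0.519]
top [ 19. 388.] 373 [-0.056  1.216 -0.518]
top [ 42. 396.] 130 [0.047 0.785 0.033]
```

View pics/diff_scene.png

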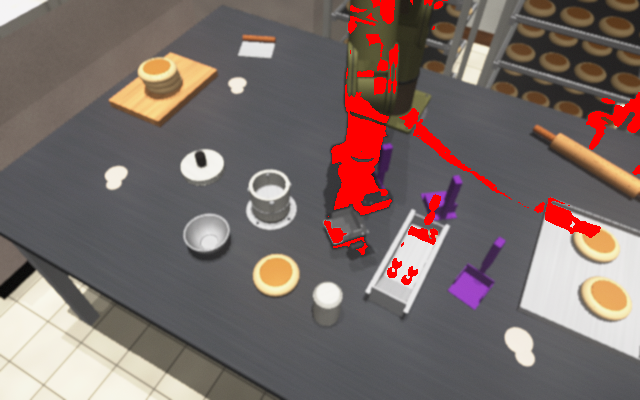

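View pics/diff_top.png

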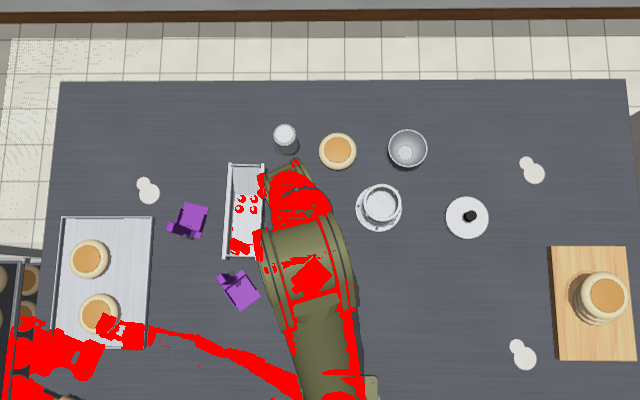

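The only loose ball anywhere is the one in the tub, so the other three are hidden inside the canister. Now I'll lower the scoop to the bench.

Request:
play_rows --targets '[{"jaw":1,"dx":0,"dy":0,"dz":0.008,"yaw":0},{"jaw":1,"dx":0,"dy":0,"dz":0.008,"yaw":0},{"jaw":1,"dx":0,"dy":0,"dz":0.006,"yaw":0},{"jaw":1,"dx":0,"dy":0,"dz":0.004,"yaw":0},{"jaw":1,"dx":0,"dy":0,"dz":0.002,"yaw":0}]' --squeeze 10

```text
clock: 23.5
tool_pos: [0.5206, 0.1081, 0.1031]
eef_rot: [0.357, 0.934, 0.007, -0.007]
contact_force: [0.5, 0.3, -1.0]
opening: 0.203
```

Run:
```python
from h import *
st()
```

```text
t 23.50 tcp [0.5206 0.1081 0.1031] xang 2.411 tilt 0.020 op 0.203 F [ 0.5  0.3 -1. ] M [-0.12 -0.01 -0.02]
```

Request:
play_rows --targets '[{"jaw":1,"dx":0,"dy":0,"dz":0.003,"yaw":0},{"jaw":1,"dx":0,"dy":0,"dz":0.003,"yaw":0},{"jaw":1,"dx":0,"dy":0,"dz":0.003,"yaw":0},{"jaw":1,"dx":0,"dy":0,"dz":0.001,"yaw":0},{"jaw":1,"dx":0,"dy":0,"dz":0,"yaw":0}]' --squeeze 4

```text
clock: 24.0
tool_pos: [0.5211, 0.1095, 0.0931]
eef_rot: [0.357, 0.934, 0.008, -0.007]
contact_force: [-0.4, -0.9, 0.8]
opening: 0.21
```

Run:
```python
from h import *
st(); s=snap('scene'); crop(s,'c29',150,270,280,460)
```

```text
t 24.00 tcp [0.5211 0.1095 0.0931] xang 2.411 tilt 0.021 op 0.210 F [-0.4 -0.9  0.8] M [-0.16  0.24 -0.04]
```

View pics/c29.png

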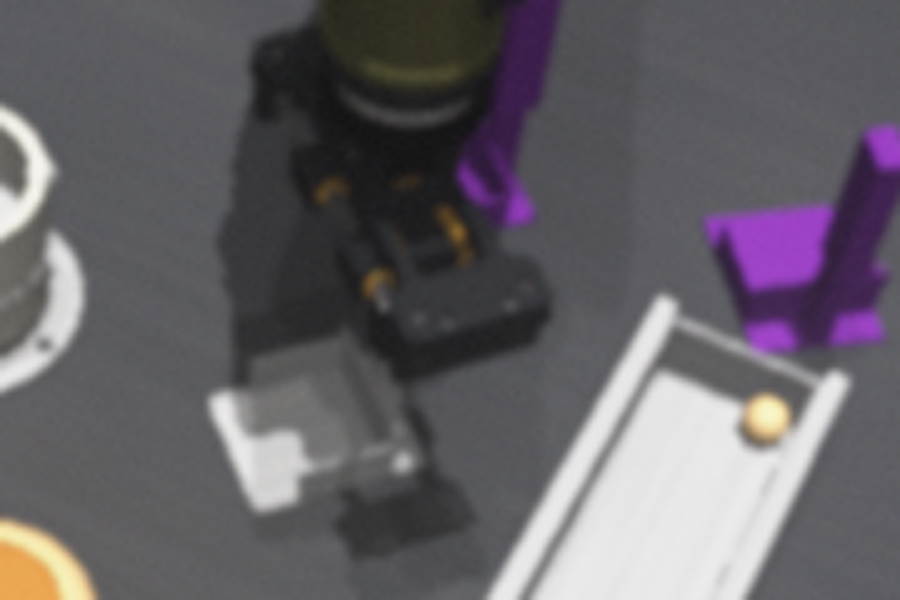

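Request:
play_rows --targets '[{"jaw":0,"dx":0,"dy":0,"dz":0,"yaw":0},{"jaw":0,"dx":0,"dy":0,"dz":0,"yaw":0},{"jaw":0,"dx":0,"dy":0,"dz":0,"yaw":0},{"jaw":0,"dx":0,"dy":0,"dz":0,"yaw":0},{"jaw":0,"dx":0,"dy":0,"dz":0,"yaw":0}]'

```text
clock: 24.55
tool_pos: [0.5216, 0.1089, 0.0931]
eef_rot: [0.357, 0.934, 0.008, -0.006]
contact_force: [0.1, -0.5, 1.2]
opening: 0.636
```

Run:
```python
from h import *
st(); s=snap('scene'); crop(s,'c30',150,270,280,460)
```

```text
t 24.55 tcp [0.5216 0.1089 0.0931] xang 2.411 tilt 0.021 op 0.636 F [ 0.1 -0.5  1.2] M [-0.1  -0.02  0.01]
```

View pics/c30.png

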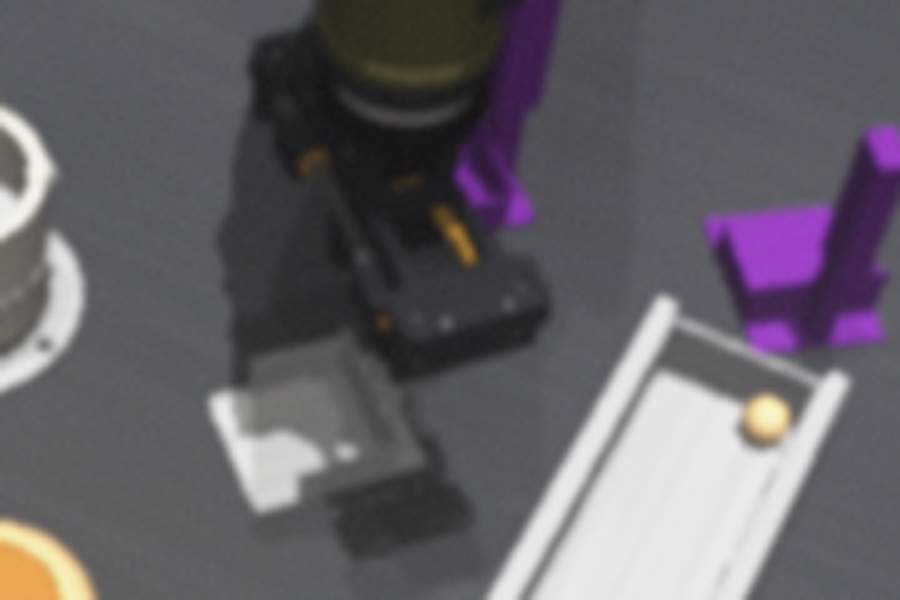

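Request:
play_rows --targets '[{"jaw":0,"dx":0,"dy":0,"dz":-0.01,"yaw":0},{"jaw":0,"dx":0,"dy":0,"dz":-0.025,"yaw":0},{"jaw":0,"dx":0,"dy":0,"dz":-0.03,"yaw":0},{"jaw":0,"dx":0,"dy":0,"dz":-0.025,"yaw":0},{"jaw":0,"dx":0,"dy":0,"dz":-0.015,"yaw":0}]'

```text
clock: 25.1
tool_pos: [0.5205, 0.1064, 0.2019]
eef_rot: [0.357, 0.934, 0.007, -0.008]
contact_force: [0.8, 0.2, -0.0]
opening: 1.001
```

Run:
```python
from h import *
s,M=st(); im=snap('scene'); crop(im,'c31',90,270,260,460)
im=im; P=world(im); m=(im['frame'].max(-1)<60)&(P[...,2]>.06)&(P[...,2]<.16)&(np.hypot(P[...,0]-.52,P[...,1]-.11)<.04)
for z0 in np.arange(.06,.16,.02):
    q=P[m&(P[...,2]>z0)&(P[...,2]<z0+.02)]
    if len(q): print(z0,len(q),q.mean(0).round(4))
print('max z',P[m][:,2].max())
go([.530,-.3535,.2])
```

```text
t 25.10 tcp [0.5205 0.1064 0.2019] xang 2.411 tilt 0.021 op 1.001 F [ 0.8  0.2 -0. ] M [-0.03  0.    0.01]
0.06 48 [0.5197 0.1209 0.0713]
0.08 61 [0.5198 0.1211 0.0899]
0.1 62 [0.5199 0.121  0.1096]
0.12000000000000001 65 [0.5203 0.1218 0.1298]
0.14 48 [0.5203 0.1173 0.148 ]
max z 0.15440400905934282
t 25.15 tcp [0.5218 0.1067 0.2038] xang 2.411 tilt 0.020 op 1.002 F [0.6 0.  0.5] M [-0.09 -0.   -0.05]
tool shift [-0.3132 -0.3372 -0.0051]
```

View pics/c31.png

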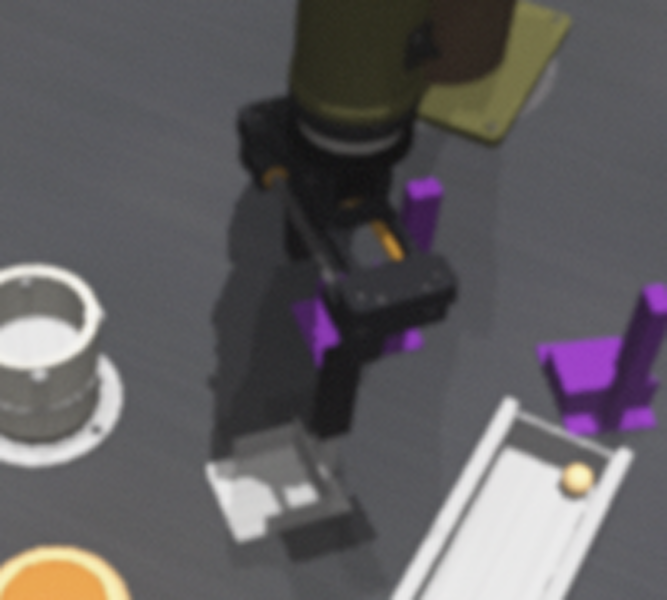

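The scoop stands upright: its handle position shifts less than 1 mm between z = 0.07 and 0.13. Now the cap.

Request:
play_rows --targets '[{"jaw":0,"dx":-0.02,"dy":-0.022,"dz":-0.002,"yaw":0},{"jaw":0,"dx":-0.032,"dy":-0.034,"dz":-0.002,"yaw":0},{"jaw":0,"dx":-0.032,"dy":-0.034,"dz":0,"yaw":0},{"jaw":0,"dx":-0.032,"dy":-0.034,"dz":0,"yaw":0},{"jaw":0,"dx":-0.032,"dy":-0.034,"dz":0,"yaw":0}]'

```text
clock: 25.65
tool_pos: [0.5299, -0.1057, 0.2055]
eef_rot: [0.348, 0.937, 0.012, -0.005]
contact_force: [1.0, -0.0, -0.2]
opening: 0.999
```

Request:
play_rows --targets '[{"jaw":0,"dx":-0.032,"dy":-0.034,"dz":0,"yaw":0},{"jaw":0,"dx":-0.032,"dy":-0.034,"dz":0,"yaw":0},{"jaw":0,"dx":-0.03,"dy":-0.034,"dz":0,"yaw":0},{"jaw":0,"dx":-0.022,"dy":-0.022,"dz":0,"yaw":0},{"jaw":0,"dx":-0.01,"dy":-0.01,"dz":0,"yaw":0}]'

```text
clock: 26.15
tool_pos: [0.534, -0.3038, 0.1998]
eef_rot: [0.352, 0.936, 0.011, -0.005]
contact_force: [-0.3, 0.1, -0.1]
opening: 1.0
```

Run:
```python
from h import *
go([.530,-.3535,.12]); print(r.get_state()['q'].round(2))
```

```text
t 26.15 tcp [ 0.534  -0.3038  0.1998] xang 2.421 tilt 0.023 op 1.000 F [-0.3  0.1 -0.1] M [ 0.01 -0.02 -0.06]
tool shift [-0.0311 -0.0413  0.0786]
[ 0.6   0.73 -0.26  1.62  0.21  0.83  1.11]
```

Request:
play_rows --targets '[{"jaw":0,"dx":-0.018,"dy":-0.022,"dz":0.01,"yaw":0},{"jaw":0,"dx":-0.01,"dy":-0.012,"dz":0.02,"yaw":0},{"jaw":0,"dx":-0.003,"dy":-0.004,"dz":0.02,"yaw":0},{"jaw":0,"dx":0,"dy":0,"dz":0.015,"yaw":0},{"jaw":0,"dx":0,"dy":0,"dz":0.005,"yaw":0}]'

```text
clock: 26.65
tool_pos: [0.5331, -0.3511, 0.1268]
eef_rot: [0.352, 0.936, 0.012, -0.004]
contact_force: [0.1, -0.3, -0.6]
opening: 0.999
```

Run:
```python
from h import *
s=snap('scene'); go([.530,-.3535,.03]); crop(s,'c32',80,230,120,320)
```

```text
t 26.70 tcp [ 0.5331 -0.3508  0.1267] xang 2.422 tilt 0.025 op 1.001 F [ 0.   0.  -0.4] M [-0.03  0.03  0.03]
tool shift [-0.0011 -0.0059  0.0966]
```

View pics/c32.png

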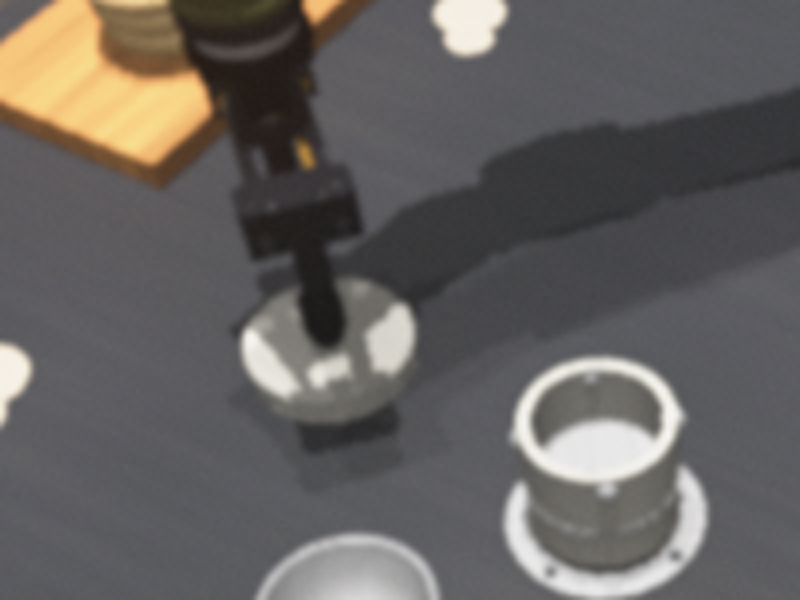

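Request:
play_rows --targets '[{"jaw":0,"dx":-0.001,"dy":-0.005,"dz":0.015,"yaw":0},{"jaw":0,"dx":0,"dy":-0.001,"dz":0.023,"yaw":0},{"jaw":0,"dx":0,"dy":0,"dz":0.023,"yaw":0},{"jaw":0,"dx":0,"dy":0,"dz":0.015,"yaw":0},{"jaw":0,"dx":0,"dy":0,"dz":0.008,"yaw":0}]'

```text
clock: 27.2
tool_pos: [0.5332, -0.3527, 0.0417]
eef_rot: [0.35, 0.937, 0.012, -0.001]
contact_force: [-1.2, -0.2, 0.7]
opening: 0.998
```

Run:
```python
from h import *
go([.530,-.3535,.03])
```

```text
t 27.20 tcp [ 0.5332 -0.3527  0.0417] xang 2.426 tilt 0.024 op 0.998 F [-1.2 -0.2  0.7] M [-0.04 -0.    0.06]
tool shift [ 0.0018 -0.003   0.0116]
```

Request:
play_rows --targets '[{"jaw":0,"dx":0.002,"dy":-0.003,"dz":0.006,"yaw":0},{"jaw":0,"dx":0,"dy":0,"dz":0.003,"yaw":0},{"jaw":1,"dx":0,"dy":0,"dz":0.001,"yaw":0},{"jaw":1,"dx":0,"dy":0,"dz":0,"yaw":0},{"jaw":1,"dx":0,"dy":0,"dz":0,"yaw":0}]' --squeeze 15

```text
clock: 27.7
tool_pos: [0.5304, -0.3538, 0.032]
eef_rot: [0.35, 0.937, 0.012, -0.0]
contact_force: [0.4, -0.9, 0.3]
opening: 0.747
```

Request:
play_rows --targets '[{"jaw":1,"dx":0,"dy":0,"dz":0,"yaw":0},{"jaw":1,"dx":0,"dy":0,"dz":0,"yaw":0},{"jaw":1,"dx":0,"dy":0,"dz":0,"yaw":0},{"jaw":1,"dx":0,"dy":0,"dz":0,"yaw":0},{"jaw":1,"dx":0,"dy":0,"dz":0,"yaw":0}]' --squeeze 30

```text
clock: 28.2
tool_pos: [0.5312, -0.3544, 0.0333]
eef_rot: [0.35, 0.937, 0.011, 0.001]
contact_force: [0.9, 0.1, -1.2]
opening: 0.33
```

Run:
```python
from h import *
go([.530,-.3535,.03])
```

```text
t 28.20 tcp [ 0.5312 -0.3544  0.0333] xang 2.426 tilt 0.023 op 0.330 F [ 0.9  0.1 -1.2] M [-0.13  0.09  0.  ]
tool shift [ 0.0015 -0.0002  0.0033]
```

Request:
play_rows --targets '[{"jaw":1,"dx":0,"dy":0,"dz":0,"yaw":0},{"jaw":1,"dx":0,"dy":0,"dz":-0.015,"yaw":0},{"jaw":1,"dx":0,"dy":0,"dz":-0.03,"yaw":0},{"jaw":1,"dx":0,"dy":0,"dz":-0.035,"yaw":0},{"jaw":1,"dx":0,"dy":0,"dz":-0.035,"yaw":0}]' --squeeze 60

```text
clock: 28.7
tool_pos: [0.5263, -0.3543, 0.1482]
eef_rot: [0.349, 0.937, 0.013, -0.005]
contact_force: [0.4, -0.3, -1.4]
opening: 0.324
```

Run:
```python
from h import *
go([.5575,-.111,.175])
```

```text
t 28.70 tcp [ 0.5263 -0.3543  0.1482] xang 2.428 tilt 0.028 op 0.324 F [ 0.4 -0.3 -1.4] M [-0.12 -0.04  0.03]
tool shift [ 0.1362  0.2047 -0.0201]
```

Request:
play_rows --targets '[{"jaw":1,"dx":0.01,"dy":0.015,"dz":-0.018,"yaw":0},{"jaw":1,"dx":0.018,"dy":0.028,"dz":-0.005,"yaw":0},{"jaw":1,"dx":0.02,"dy":0.03,"dz":0,"yaw":0},{"jaw":1,"dx":0.02,"dy":0.03,"dz":0,"yaw":0},{"jaw":1,"dx":0.02,"dy":0.03,"dz":0,"yaw":0}]'

```text
clock: 29.2
tool_pos: [0.5494, -0.203, 0.1869]
eef_rot: [0.356, 0.934, 0.009, 0.003]
contact_force: [0.1, 0.7, -1.4]
opening: 0.323
```

Run:
```python
from h import *
go([.5575,-.111,.175])
```

```text
t 29.20 tcp [ 0.5494 -0.203   0.1869] xang 2.413 tilt 0.020 op 0.323 F [ 0.1  0.7 -1.4] M [-0.02  0.02 -0.  ]
tool shift [0.0552 0.0738 0.0134]
```

Request:
play_rows --targets '[{"jaw":1,"dx":0.02,"dy":0.027,"dz":0.004,"yaw":0},{"jaw":1,"dx":0.014,"dy":0.018,"dz":0.003,"yaw":0},{"jaw":1,"dx":0.007,"dy":0.01,"dz":0,"yaw":0},{"jaw":1,"dx":0.001,"dy":0.001,"dz":0,"yaw":0},{"jaw":1,"dx":0,"dy":0,"dz":0,"yaw":0}]'

```text
clock: 29.7
tool_pos: [0.5567, -0.1239, 0.1857]
eef_rot: [0.352, 0.936, 0.011, 0.005]
contact_force: [0.1, -0.1, -1.7]
opening: 0.329
```

```bash
cat >> h.py <<'E'
from scipy.optimize import least_squares
def circ(q,r0=None):
    if r0: g=least_squares(lambda p:np.hypot(q[:,0]-p[0],q[:,1]-p[1])-r0,q.mean(0),loss='soft_l1',f_scale=.001); return np.r_[g.x,np.sqrt(np.mean(g.fun**2))]
    g=least_squares(lambda p:np.hypot(q[:,0]-p[0],q[:,1]-p[1])-p[2],[*q.mean(0),.059],loss='soft_l1',f_scale=.001); return g.x
E
python3 - <<'E'
from h import *
s=snap('scene'); t=snap('top'); s_,M=st(); go([.5575,-.111,.165])
crop(s,'c33',80,250,190,390); crop(t,'c33t',130,270,300,480)
E
```

```text
t 29.80 tcp [ 0.5567 -0.1248  0.1855] xang 2.420 tilt 0.025 op 0.321 F [ 0.5 -0.2 -1.4] M [-0.11  0.06 -0.  ]
t 29.80 tcp [ 0.5567 -0.1248  0.1855] xang 2.420 tilt 0.025 op 0.321 F [ 0.5 -0.2 -1.4] M [-0.11  0.06 -0.  ]
tool shift [0.0086 0.0104 0.0207]
```

View pics/c33.png

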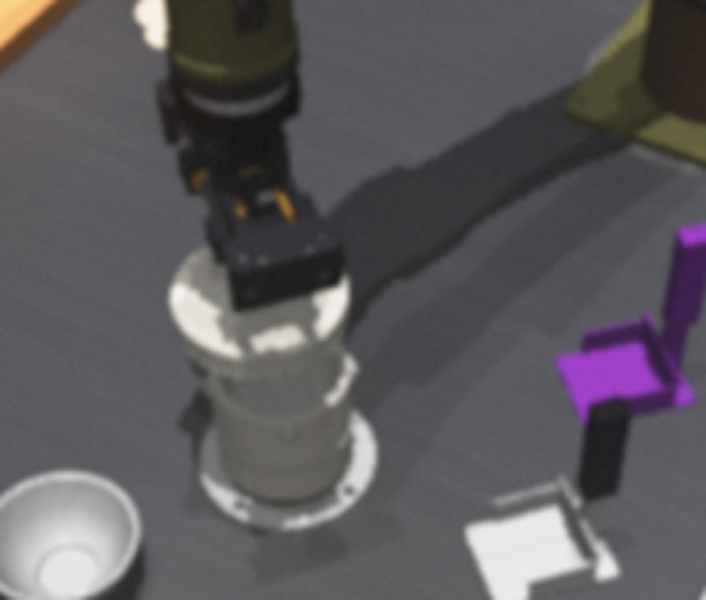

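View pics/c33t.png

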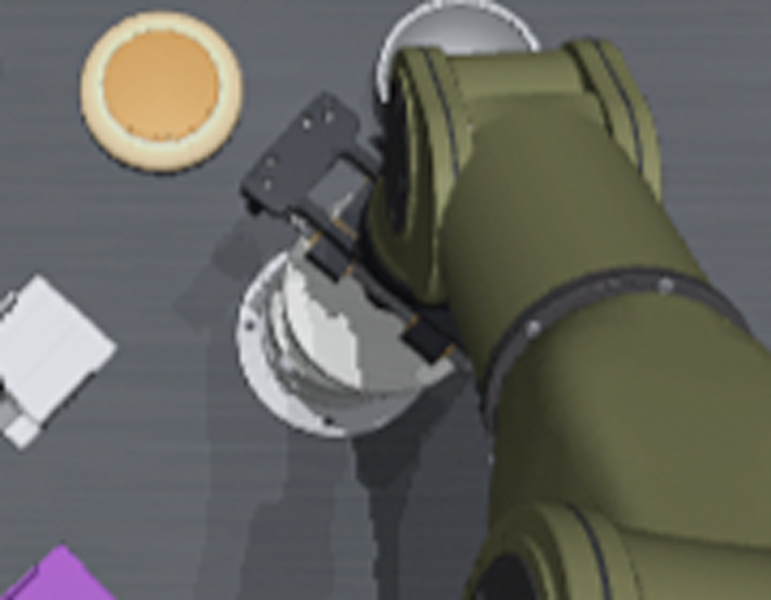

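```bash
cat >> h.py <<'E'
def capfit(s,h,ctr0):
    P=world(s); z=P[...,2]; d=P[...,:2]-np.asarray(ctr0)
    m=(abs(z-h)<.006)&(np.hypot(d[...,0],d[...,1])<.075)&(s['frame'].min(-1)>90)
    cs,_=cv2.findContours(m.astype(np.uint8),cv2.RETR_EXTERNAL,cv2.CHAIN_APPROX_NONE)
    q=np.array([ray(s,u,v,h)[:2] for c in cs if len(c)>20 for u,v in c[:,0]])
    c=np.array(ctr0)
    for _ in range(8):
        rr=np.hypot(*(q-c).T); k=abs(rr-.0585)<(.012 if _<3 else .004)
        f=circ(q[k],.0588); c=f[:2]
    return c.round(4),k.sum(),f[2].round(4),np.median(z[m]).round(4)
E
python3 - <<'E'
from h import *
s=snap('scene'); t=snap('top'); s_,M=st(); p=s_['tool_pos']; g=p-M[:,2]*.019; print('grasp',g.round(4))
h=p[2]-.006
print('scene',capfit(s,h-.0015,g[:2]),'rim true scene (.5584,-.1096)')
print('top',capfit(t,h,g[:2]),'rim top (.5565,-.112)')
E
```

```text
t 29.90 tcp [ 0.5565 -0.1249  0.1852] xang 2.420 tilt 0.024 op 0.325 F [ 0.8  0.6 -1.7] M [-0.01  0.05 -0.  ]
grasp [ 0.5562 -0.1253  0.2042]
scene (array([ 0.5585, -0.1208]), np.int64(87), np.float64(0.0013), np.float64(0.1751)) rim true scene (.5584,-.1096)
top (array([ 0.5566, -0.1262]), np.int64(70), np.float64(0.0016), np.float64(0.176)) rim top (.5565,-.112)
```

Run:
```python
from h import *
s=snap('scene'); t=snap('top'); s_,M=st(); p=s_['tool_pos']; g=p-M[:,2]*.019; print('grasp',g.round(4))
h=p[2]-.0093
c,*k=capfit(s,h-.0015,g[:2]); print('scene',c,k,'need',np.array([.5584,-.1096])-c)
c,*k=capfit(t,h,g[:2]); print('top',c,k,'need',np.array([.5565,-.112])-c)
print('tool-based need',np.array([.0275,.2428])+[.5312,-.3544]-p[:2])
```

```text
t 30.00 tcp [ 0.5565 -0.1244  0.1851] xang 2.420 tilt 0.025 op 0.323 F [-0.1  1.2 -1.7] M [-0.07  0.04 -0.05]
grasp [ 0.5562 -0.1248  0.2041]
scene [ 0.5582 -0.1216] [np.int64(90), np.float64(0.0012), np.float64(0.1746)] need [0.0002 0.012 ]
top [ 0.5565 -0.1251] [np.int64(65), np.float64(0.0011), np.float64(0.1755)] need [0.     0.0131]
tool-based need [0.00218291 0.01282939]
```

Run:
```python
from h import *
go([.5572,-.1118,.152])
```

```text
t 30.00 tcp [ 0.5565 -0.1244  0.1851] xang 2.420 tilt 0.025 op 0.323 F [-0.1  1.2 -1.7] M [-0.07  0.04 -0.05]
tool shift [0.0079 0.0091 0.0333]
```

Request:
play_rows --targets '[{"jaw":1,"dx":0.01,"dy":0.011,"dz":0.01,"yaw":0},{"jaw":1,"dx":0,"dy":0,"dz":0.01,"yaw":0},{"jaw":1,"dx":0,"dy":0,"dz":0.006,"yaw":0},{"jaw":1,"dx":0,"dy":0,"dz":0.002,"yaw":0},{"jaw":1,"dx":0,"dy":0,"dz":0,"yaw":0}]'

```text
clock: 30.5
tool_pos: [0.556, -0.1083, 0.1538]
eef_rot: [0.353, 0.935, 0.011, 0.004]
contact_force: [-1.1, -0.3, -0.5]
opening: 0.323
```

```bash
cat >> h.py <<'E'
def need():
    s=snap('scene'); t=snap('top'); s_,M=st(); p=s_['tool_pos']; g=p-M[:,2]*.019
    h=p[2]-.0093
    c,*k=capfit(s,h-.0015,g[:2]); n1=np.array([.5584,-.1096])-c; print('scene',c,k,'need',n1)
    c,*k=capfit(t,h,g[:2]); n2=np.array([.5565,-.112])-c; print('top',c,k,'need',n2)
    n=(n1+n2)/2; print('tool shift for need', (M.T@np.r_[n,0]).round(4)); return s,t
E
python3 - <<'E'
from h import *
need()
E
```

```text
t 30.60 tcp [ 0.5563 -0.1083  0.1543] xang 2.419 tilt 0.024 op 0.324 F [-0.5 -0.3 -1.4] M [-0.08  0.06 -0.04]
scene [ 0.5574 -0.1049] [np.int64(82), np.float64(0.0012), np.float64(0.1433)] need [ 0.001  -0.0047]
top [ 0.5557 -0.109 ] [np.int64(63), np.float64(0.0013), np.float64(0.1444)] need [ 0.0008 -0.003 ]
tool shift for need [-0.0032 -0.0023 -0.0001]
```

Request:
play_rows --targets '[{"jaw":1,"dx":-0.004,"dy":-0.003,"dz":0.003,"yaw":0},{"jaw":1,"dx":0,"dy":0,"dz":0.003,"yaw":0},{"jaw":1,"dx":0,"dy":0,"dz":0.002,"yaw":0},{"jaw":1,"dx":0,"dy":0,"dz":0,"yaw":0},{"jaw":1,"dx":0,"dy":0,"dz":0,"yaw":0}]'

```text
clock: 31.1
tool_pos: [0.5582, -0.1145, 0.1463]
eef_rot: [0.354, 0.935, 0.011, 0.005]
contact_force: [-0.4, -0.2, -1.2]
opening: 0.324
```

Run:
```python
from h import *
s,t=need(); crop(s,'c34',100,250,200,360)
```

```text
t 31.20 tcp [ 0.5582 -0.1145  0.1464] xang 2.418 tilt 0.025 op 0.322 F [-0.  -0.5 -1.2] M [-0.02  0.03  0.04]
scene [ 0.5597 -0.1112] [np.int64(87), np.float64(0.0014), np.float64(0.1357)] need [-0.0013  0.0016]
top [ 0.5579 -0.1151] [np.int64(63), np.float64(0.0012), np.float64(0.1367)] need [-0.0014  0.0031]
tool shift for need [0.0026 0.0009 0.    ]
```

View pics/c34.png

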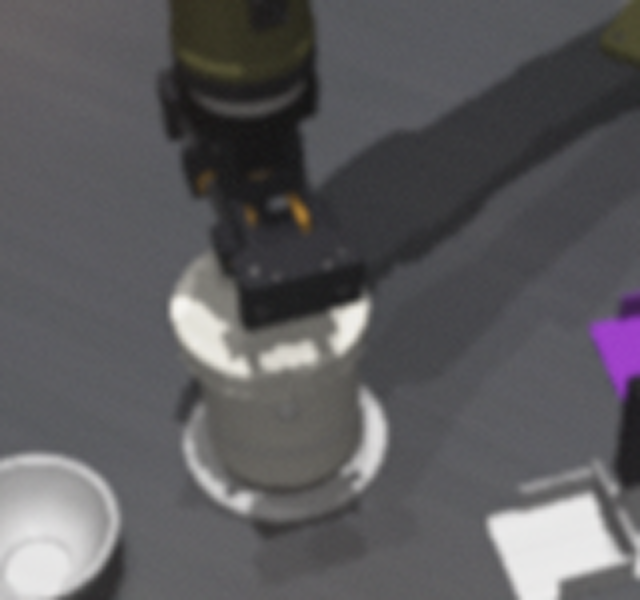

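Request:
play_rows --targets '[{"jaw":1,"dx":0.0019,"dy":0.0004,"dz":0.002,"yaw":0},{"jaw":1,"dx":0,"dy":0,"dz":0,"yaw":0},{"jaw":1,"dx":0,"dy":0,"dz":0,"yaw":0},{"jaw":1,"dx":0,"dy":0,"dz":0,"yaw":0},{"jaw":1,"dx":0,"dy":0,"dz":0,"yaw":0}]'

```text
clock: 31.7
tool_pos: [0.5571, -0.1124, 0.1445]
eef_rot: [0.354, 0.935, 0.011, 0.005]
contact_force: [-0.1, 0.3, -1.7]
opening: 0.326
```

Run:
```python
from h import *
need()
```

```text
t 31.80 tcp [ 0.5571 -0.1124  0.1444] xang 2.419 tilt 0.025 op 0.321 F [-0.3 -0.3 -1.5] M [-0.    0.05  0.01]
scene [ 0.559  -0.1091] [np.int64(84), np.float64(0.0012), np.float64(0.1338)] need [-0.0006 -0.0005]
top [ 0.5569 -0.1129] [np.int64(62), np.float64(0.0012), np.float64(0.1348)] need [-0.0004  0.0009]
tool shift for need [ 0.0005 -0.0002 -0.    ]
```

Centred within about 0.5 mm in both views. Descending.

Request:
play_rows --targets '[{"jaw":1,"dx":0.0003,"dy":0,"dz":0.003,"yaw":0},{"jaw":1,"dx":0,"dy":0,"dz":0.003,"yaw":0},{"jaw":1,"dx":0,"dy":0,"dz":0.003,"yaw":0},{"jaw":1,"dx":0,"dy":0,"dz":0.002,"yaw":0},{"jaw":1,"dx":0,"dy":0,"dz":0,"yaw":0}]'

```text
clock: 32.3
tool_pos: [0.557, -0.112, 0.1323]
eef_rot: [0.354, 0.935, 0.011, 0.005]
contact_force: [0.1, 0.4, -1.2]
opening: 0.325
```

Run:
```python
from h import *
st()
```

```text
t 32.30 tcp [ 0.557  -0.112   0.1323] xang 2.418 tilt 0.025 op 0.325 F [ 0.1  0.4 -1.2] M [-0.07  0.14 -0.01]
```

The edge is now 6 mm below rim height with no contact force, so the lip is around the rim and at the catches. Pressing now.

Request:
play_rows --targets '[{"jaw":1,"dx":0,"dy":0,"dz":0.003,"yaw":0},{"jaw":1,"dx":0,"dy":0,"dz":0.003,"yaw":0},{"jaw":1,"dx":0,"dy":0,"dz":0.003,"yaw":0},{"jaw":1,"dx":0,"dy":0,"dz":0.004,"yaw":0},{"jaw":1,"dx":0,"dy":0,"dz":0.004,"yaw":0}]'

```text
clock: 32.8
tool_pos: [0.5588, -0.1128, 0.1185]
eef_rot: [0.353, 0.935, 0.011, 0.008]
contact_force: [-0.1, -0.2, 2.0]
opening: 0.326
```

Run:
```python
from h import *
st()
```

```text
t 32.80 tcp [ 0.5588 -0.1128  0.1185] xang 2.419 tilt 0.027 op 0.326 F [-0.1 -0.2  2. ] M [-0.13  0.05  0.02]
```

Request:
play_rows --targets '[{"jaw":1,"dx":0,"dy":0,"dz":0.004,"yaw":0},{"jaw":1,"dx":0,"dy":0,"dz":0.006,"yaw":0},{"jaw":1,"dx":0,"dy":0,"dz":0.006,"yaw":0},{"jaw":1,"dx":0,"dy":0,"dz":0.008,"yaw":0},{"jaw":1,"dx":0,"dy":0,"dz":0.008,"yaw":0}]'

```text
clock: 33.3
tool_pos: [0.5594, -0.1131, 0.1114]
eef_rot: [0.354, 0.935, 0.008, 0.013]
contact_force: [-19.5, 3.9, 74.1]
opening: 0.323
```

Run:
```python
from h import *
s,t=need(); st(); crop(s,'c35',100,250,200,360)
```

```text
t 33.40 tcp [ 0.5594 -0.1131  0.1114] xang 2.417 tilt 0.031 op 0.322 F [-19.3   2.8  72.8] M [0.52 3.9  0.05]
scene [ 0.5601 -0.1094] [np.int64(80), np.float64(0.0012), np.float64(0.1015)] need [-0.0017 -0.0002]
top [ 0.5587 -0.1135] [np.int64(59), np.float64(0.0011), np.float64(0.1028)] need [-0.0022  0.0015]
tool shift for need [ 0.0019 -0.0008 -0.0001]
t 33.40 tcp [ 0.5594 -0.1131  0.1114] xang 2.417 tilt 0.031 op 0.322 F [-19.3   2.8  72.8] M [0.52 3.9  0.05]
```

View pics/c35.png

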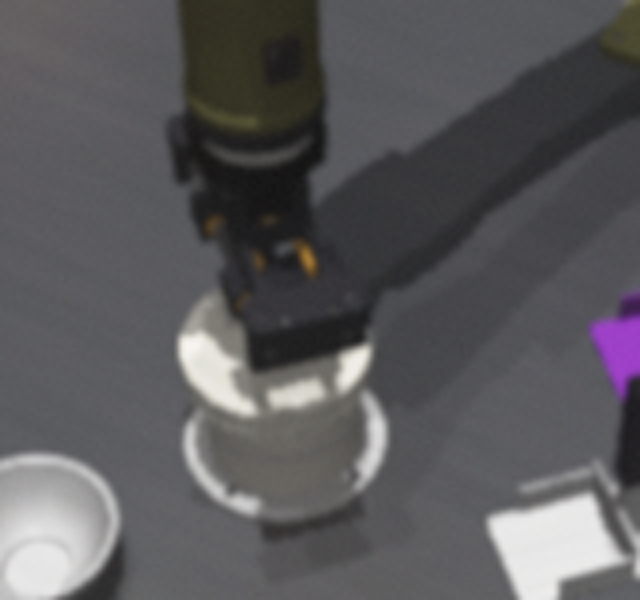

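The plate now reads 0.103 m in the top view. That is the cap home (rim + 4 mm) with the pot 6 mm down. At 73 N the push is more than needed, so I'll ease to a steady moderate one.

Request:
play_rows --targets '[{"jaw":1,"dx":0.001,"dy":0,"dz":0.004,"yaw":0},{"jaw":1,"dx":0,"dy":0,"dz":0.004,"yaw":0},{"jaw":1,"dx":0,"dy":0,"dz":0.004,"yaw":0},{"jaw":1,"dx":0,"dy":0,"dz":0.004,"yaw":0},{"jaw":1,"dx":0,"dy":0,"dz":0.004,"yaw":0}]'

```text
clock: 33.9
tool_pos: [0.5594, -0.1131, 0.1117]
eef_rot: [0.354, 0.935, 0.006, 0.019]
contact_force: [-11.4, 1.3, 38.4]
opening: 0.324
```

Run:
```python
from h import *
st()
```

```text
t 33.90 tcp [ 0.5594 -0.1131  0.1117] xang 2.417 tilt 0.040 op 0.324 F [-11.4   1.3  38.4] M [ 0.21  2.23 -0.01]
```

Run:
```python
from h import *
s,t=need()
for n,im in (('scene',s),('top',t)):
    P=world(im); d=P[...,:2]-[.558,-.1115]; m=(abs(P[...,2]-.1025)<.008)&(np.hypot(d[...,0],d[...,1])<.056)&(im['frame'].min(-1)>90)
    X=np.c_[d[m],np.ones(m.sum())]; y=P[m][:,2]; g=least_squares(lambda c:X@c-y,[0,0,.1],loss='soft_l1',f_scale=.002); print(n,m.sum(),'plate tilt',g.x.round(4))
crop(s,'c36',80,300,200,440); balls(s,x0=.3,x1=.66,y0=-.5,y1=.5)
P=world(s); m=(s['frame'].max(-1)<60)&(P[...,2]>.06)&(P[...,2]<.16)&(np.hypot(P[...,0]-.52,P[...,1]-.115)<.04)
for z0 in np.arange(.06,.16,.02):
    q=P[m&(P[...,2]>z0)&(P[...,2]<z0+.02)]
    if len(q): print(z0.round(2),len(q),q.mean(0).round(4))
```

```text
t 34.00 tcp [ 0.5594 -0.1131  0.1117] xang 2.417 tilt 0.040 op 0.324 F [-10.2   2.   38. ] M [0.19 2.25 0.01]
scene [ 0.56   -0.1094] [np.int64(80), np.float64(0.0011), np.float64(0.1015)] need [-0.0016 -0.0002]
top [ 0.5586 -0.1136] [np.int64(58), np.float64(0.0014), np.float64(0.1027)] need [-0.0021  0.0016]
tool shift for need [ 0.0018 -0.0007 -0.0001]
scene 593 plate tilt [0.0077 0.0003 0.1015]
top 466 plate tilt [-0.0007 -0.0034  0.103 ]
0.06 41 [0.5201 0.122  0.0726]
0.08 58 [0.5199 0.1217 0.09  ]
0.1 56 [0.5203 0.1215 0.11  ]
0.12 61 [0.5202 0.122  0.1295]
0.14 78 [0.5172 0.1214 0.1485]
```

View pics/c36.png

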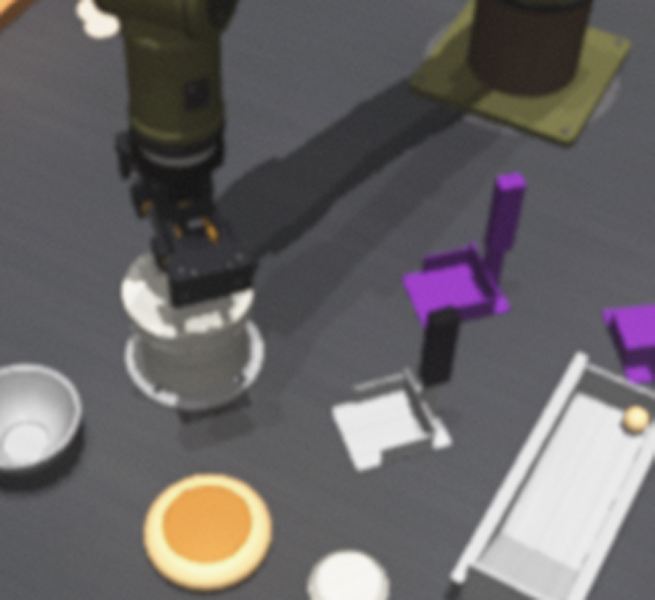

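The cap is level to under 0.01 rad and centred within about 2 mm. Its plate at 0.103 m means it is home with the pot fully down, held at a steady 38 N. The scoop is upright, the loose ball is in the tub at crop (636,418), and the bystanders haven't moved. Handing in.

Run:
```python
from h import *
print(r.finish_job()); st()
```

```text
the job is handed in; nothing more can be done
None
the job is handed in; nothing more can be done
```

The job is handed in: I scooped three balls into the canister, stood the scoop on the bench, and snapped the cap on. The arm is still gripping the knob at 60 N and pushing down.

- **Cap:** it sits level to under 0.01 rad and about 2 mm off the axis. Its plate read 0.103 m in the top view, which means the cap is fully home with the canister about 6 mm down. The push held steady at 38 N, after briefly reaching 74 N (limit 120 N) while I pressed it home.
- **Scoop and bystanders:** the scoop stands unheld and upright at about (0.52, 0.11). A picture comparison taken before the cap work showed no change at the bread, bowl or shaker. The last picture showed all three in place.
- **Balls:** I could not see the three poured balls directly. The canister shows a flat surface at about 54 mm, the same before and after the pour, although the text gives the inner floor at 20 mm. I inferred they are inside because comparing both views with the start pictures found no loose ball except the fourth, still in the tub.
- **What didn't go to plan:**
  - The scoop would not tip under gravity even at a 3 N grip, so I tilted it by pressing its lip against the canister wall.
  - The first attempt to roll the balls out was too slow; the second worked.
  - The tool leaned up to 0.04 rad while pressing, though the cap itself stayed level.
- **Camera check:** the two cameras disagreed by 2–3 mm in absolute position. I centred the cap using its offset from the canister in each view.

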